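# Slide the tall coffee crate home into its dock

## Task

Clear the grading mat: push the tall crate of green coffee across the mat into its dock, between the two side rails and flush against the blue end stop, then let go of it and leave it standing there. It is heavy and tips easily, so push it low near its base and keep it sliding flat on the mat without rocking; do not lift it or touch its wire handle, and leave the other things on the table where they are.

Things in the scene. Friction and masses are not known exactly. Their poses are not given: they have to be found in the camera images.
- crate: tall slatted wooden crate, closed lid, smooth sides, rubber foot, 90 (x) x 130 (y) x 165 mm high, 1.4 to 2 kg, loose. Origin: centre of its underside; z up. Starts on the robot's side of the dock, up to 130 mm left or right of the dock's centre line, turned up to 0.25 rad from it. A push of 10 to 21 N slides it. Pushed along its x higher than about 40 mm above the mat, it may tip.
- crate_handle: steel wire bail on the crate's lid, rigid, 80 mm long along the crate's y, bar 10 mm thick, rising 40 mm above the lid (to 205 mm above the mat). Origin: centre of the lid's top. Not to be touched.
- dock: fixed dock, open towards the robot (-x). Origin: where the crate's origin lies when it is fully home, axes then parallel. Blue stop 50 mm high, face at x = +45 mm. Aluminium side rails 30 mm high, inner faces at y = +-73 mm (8 mm play each side), flaring out 0.5 rad from x = -12 to -42 mm to a mouth 178 mm wide. The docked crate's rear face (x = -45 mm) stays clear of the rails.
- calculator: grey desk calculator 130 x 75 x 16 mm lying on the table. Origin: centre of its underside. Leave alone.
- jar: green glass jar with steel lid and white label, 72 mm diameter, 100 mm high, standing beside the dock. Origin: centre of its underside. Leave alone.
- tin: green tin with white label, 68 mm diameter, 90 mm high, standing on the other side of the dock. Origin: centre of its underside. Leave alone.
- cup: white cupping bowl, 84 mm across, 65 mm high. Origin: centre of its underside. Leave alone.
- tray: pink open tray 200 x 130 x 22 mm. Origin: centre of its underside. Leave alone.
- brush: small wooden brush 170 mm long lying on the mat. Origin: middle of its underside. Leave alone.

How it is judged (in metres and radians):
At the end, for the whole second after the job is handed in: the crate stands upright and at rest on the mat between the dock's rails, its front within 7 mm of the end stop, centred within 13 mm and within 0.07 rad of square to it (upright within 0.04 rad) (x of crate in the frame of dock between -0.007 and 0.006 m and y of crate in the frame of dock between -0.013 and 0.013 m and angle between the x axis of crate and the x axis of dock, either way round below 0.07 rad and angle between crate's own z axis and vertical below 0.04 rad and height (world z) of crate below 0.006 m and linear speed of crate below 0.01 m/s); the robot touches nothing.
It fails at once if the crate rocked or tipped (more than 0.12 rad from upright) (angle between crate's own z axis and vertical above 0.12 rad).
It fails at once if the crate was lifted off the mat (more than 12 mm) (height (world z) of crate above 0.012 m).
It fails at once if the crate's wire handle was touched (contact force between crate_handle and the fingers above 1 N or contact force between crate_handle and the arm above 1 N).
It fails at once if another thing on the table was disturbed (moved more than 20 mm) (distance of any of calculator, jar, tin, cup, tray, brush from where it was at the start of the episode above 0.02 m).
It also fails if it takes over 67 s, if anything falls off the work surface, if the arm or the gripper's body presses on something with over 40 N, if the wrist force passes 120 N, or if a joint passes its speed limit or range.

## Robot

A 7-joint arm with a two-finger parallel gripper is mounted at the origin on the work surface. World frame = base frame: x ahead of the robot, y to its left, z up, the work surface at z = 0. Lengths are in m, angles in degrees, forces in N, time in s.
With the tool pointing down it reaches from about 0.425 to 0.95 m from the base axis. Payload 4.7 kg.
Tool frame: the origin (TCP) lies on the centre line of the jaws, within the pads' length; the fingertips stand 14 mm ahead of it and the grasp point (between the pads) lies 5 mm behind it (bot.nose_length is the distance from the TCP to the fingertips, in m); z points along the fingers, y is the line along which they close (so a half turn about z gives the same grasp; the last joint's range is limited). The gripper opens to 87 mm and grips with 3 to 60 N. Pads are 19 mm wide; open, the fingers measure 117 mm over their backs; the gripper's body (75 mm by 190 mm) begins 51 mm behind the grasp point.
Start: joints at [71.969, 26.849, -2.785, 87.806, 1.381, 65.374, -4.715], TCP at [0.19, -0.648, 0.201] pointing down, gripper open.
Joint ranges: [-148.3, 148.3], [-19.14, 114.17], [-79.39, 73.82], [5.75, 140.21], [-59.74, 239.74], [12.07, 113.84], [-152.46, 152.46]. Speed limits (degrees/s): [147.25, 147.25, 180, 180, 180, 180, 180].

## Interface

Orientations are given as [roll, pitch, yaw] about the fixed x, y, z axes, in that order (R = Rz(yaw) Ry(pitch) Rx(roll)).
In Python, from workcell import readout, imaging, bot, spotter gives the robot as it stands.
- The arm moves only by the tool apply_moves, never from a script. Its arguments are lists of equal length, an entry for each row: "travel": the shift along the tool's x, y, z scaled (see below), a list of three; "rotation": the turn, a rotation vector about the tool's x, y, z scaled (see below), a list of three; "hand": the gripper command: -1 is shut, 1 is fully open, values between are in proportion. A call has 1 to 12 rows; each row is the pose to reach, as a shift and turn from the pose commanded when the call began, along the tool's axes at that moment, turning the shorter way round; what a row does not reach only later rows make up. The controller multiplies each number of a shift by 0.2 m and each number of a turn by 360 degrees. A row lasts 1/8 s, in which the tool goes at most 62.5 mm and 10.7 degrees, less where a joint would pass 70% of its speed; a pose out of reach is approached as far as the arm can. A call with a number of a shift or a turn outside -1 to 1 is refused whole. A call with a gripper value outside its range is refused whole. The fingers move at their own pace and stop on an object; "squeeze" is the grip in N (left out, the last holds). Time passes only in rows, so rows that repeat a pose let the fingers close. It gives the time, the measured TCP pose, the force, the opening and the grip force at its end, in the units of the state.
- readout.read_state(): the state, without advancing time (a new reading comes with each control period).
- imaging.grab_frame(name): name is "scene" or "top" or "wrist"; returns a dict with "pixels" (400x640x3 uint8, blue, green, red), "mtx" (3x3 intrinsics, pixels), "xyz" and "rotation" of the camera in the world; the wrist camera has in their place "tool_from_camera" (4x4, takes a point from camera to tool coordinates, whose origin is the TCP and whose axes are the flange's). Camera axes: x right, y down, z forward; pixel columns grow to the right and rows downward; lengths in m; the calibration is good to about 2 mm. A picture is of the moment at which its call begins: read the wrist's pose just before it. There is no depth.
- bot.hand_in(): hands the job in; it is judged then, once.
Trained networks look in a picture, given as the dict that the camera call returned (one of the last four; its "shot" number tells which), for a name from the list of things; names that differ only in an ending like _2 or _b are one class to them, and where a whole thing is asked for, a point or a joint stands for the part that bears it (a point fixed in the world has none). Each returns a list of dicts, best first, with "p" (0 to 1); they miss things now and then, are a little off and sometimes report something else, mostly with a low value. They report only what shows in the picture. A call takes as long as a camera call.
- spotter.find_in(picture, thing): "xyz" ([x, y, z] in m, in world coordinates, good to about 4 mm: the middle of the surface that is visible of it).
- spotter.landmark_of(picture, thing): "xyz" ([x, y, z] in m, in world coordinates, good to about 4 mm: a listed point, or the origin of a listed thing).
The state is a dict: "clock": time; "joint_positions": joint angles; "joint_velocities": joint speeds; "joint_efforts": joint torques, N m; "eef_pos": TCP position; "ee_rot": TCP orientation; "contact_force": force on the tool from outside, world axes, zero at the start; "moment": the same for the moment, N m; "finger_gap": finger opening in m; "grasp_force": force on a finger pad.
Only numpy, scipy, OpenCV 4.12 (cv2) and the standard library are available. Lean on these libraries where they do the work, as an engineer would, in place of code of your own. Each camera call takes 0.05 s, during which the arm holds its last target. There are 200 camera calls.

## Working session

There is one attempt and no reset: what is moved stays moved. The work goes in short steps, Python scripts to look and compute and a tool call to move; the robot and the scene stay as the last step left them, time stands still between calls to the robot, and variables do not carry over. Pictures are saved under pics/ and viewed, at most 10 in all, crops included, and the job is handed in when it is done.

Besides the shell and the picture viewer there is one more tool, called after "Emit:" as a command line: name --argument value ..., lists and objects as JSON in quotes. apply_moves: Moves the arm, as the interface text tells. Shifts and turns lie within -1 to 1; 1 stands for 0.2 m of shift or 360 degrees of turn. Its arguments: {"type":"object","properties":{"travel":{"type":"array"},"rotation":{"type":"array"},"hand":{"type":"array"},"squeeze":{"type":"number"}},"required":["travel","rotation","hand"]}

```bash
mkdir -p pics; python3 - <<'E'
from workcell import readout, imaging, bot, spotter
import cv2,numpy as np
s=readout.read_state(); print(s['clock'],s['eef_pos'],s['ee_rot'],s['finger_gap'],bot.nose_length)
for c in ('top','scene'):
    f=imaging.grab_frame(c); cv2.imwrite(f'pics/{c}0.png',f['pixels'])
    print(c,np.round(f['mtx'],1).tolist(),np.round(f['xyz'],4).tolist(),np.round(f['rotation'],4).tolist())
    for t in ('crate','crate_handle','dock','calculator','jar','tin','cup','tray','brush'):
        print(t,[(round(d['p'],2),np.round(d['xyz'],3).tolist()) for d in spotter.landmark_of(f,t)[:2]])
E
```

```text
0.0 [ 0.19011876 -0.64698054  0.19977442] [-1.79884581e+02  4.54439332e-03  1.63759767e+01] 0.08696379030313746 0.014
top [[422.7, 0.0, 318.0], [0.0, 422.7, 195.6], [0.0, 0.0, 1.0]] [0.4092, 0.0005, 1.4388] [-174.6855, 0.5893, -91.1913]
crate [(0.79, [0.536, 0.014, 0.0])]
crate_handle [(0.62, [0.534, 0.019, 0.164]), (0.37, [0.549, 0.413, 0.002])]
dock [(0.74, [0.684, 0.047, -0.001])]
calculator [(0.78, [0.293, -0.345, 0.003])]
jar [(0.84, [0.722, -0.273, 0.001])]
tin [(0.79, [0.741, 0.253, 0.001]), (0.37, [0.724, -0.275, 0.002])]
cup [(0.8, [0.551, 0.414, -0.002])]
tray [(0.74, [0.371, 0.437, -0.004])]
brush [(0.74, [0.474, -0.426, -0.002])]
scene [[495.9, 0.0, 314.0], [0.0, 495.9, 201.3], [0.0, 0.0, 1.0]] [0.9439, 0.5462, 1.1944] [-147.2276, -0.0069, 142.8]
crate [(0.77, [0.538, 0.016, 0.002])]
crate_handle [(0.62, [0.541, 0.015, 0.167])]
dock [(0.93, [0.689, 0.049, -0.001])]
calculator []
jar [(0.82, [0.724, -0.282, 0.001]), (0.56, [0.372, 0.435, -0.001])]
tin [(0.93, [0.743, 0.255, -0.003])]
cup [(0.94, [0.555, 0.415, -0.003])]
tray [(0.64, [0.373, 0.435, -0.001]), (0.18, [0.724, -0.277, 0.001])]
brush [(0.61, [0.475, -0.427, 0.001])]
```

View pics/top0.png

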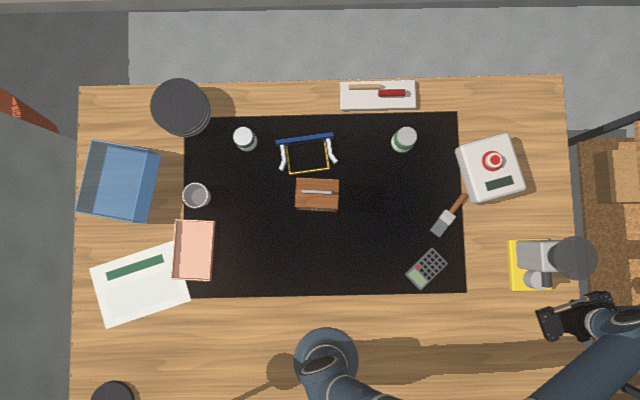

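View pics/scene0.png

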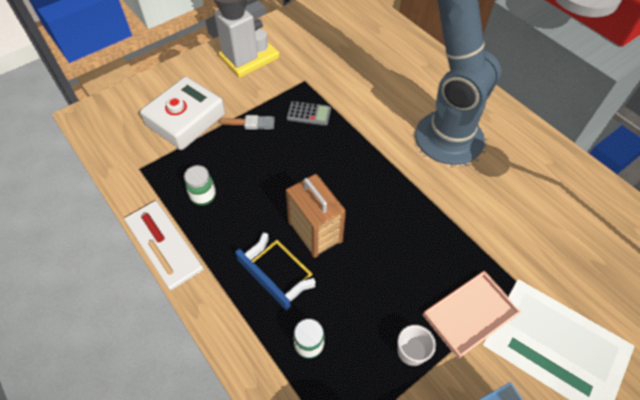

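The top view shows the crate lid and rear at about (317,194), the handle along row 192, the blue stop from (276,141) to (333,134) and the yellow dock outline at (308,157). The scene view agrees: the crate is at (317,215) and the dock at (275,272). Next I'll measure the yaws.

```bash
cat > h.py <<'E'
from workcell import readout, imaging, bot, spotter
import cv2,numpy as np
from scipy.spatial.transform import Rotation as R
def proj(f,P):
    r=R.from_euler('xyz',f['rotation'],degrees=True).as_matrix() if np.size(f['rotation'])==3 else np.array(f['rotation'])
    c=(np.atleast_2d(P)-f['xyz'])@r; q=c@np.array(f['mtx']).T
    return q[:,:2]/q[:,2:]
def unproj(f,uv,z):
    r=R.from_euler('xyz',f['rotation'],degrees=True).as_matrix()
    uv=np.atleast_2d(uv).astype(float); d=np.c_[uv,np.ones(len(uv))]@np.linalg.inv(f['mtx']).T@r.T
    o=np.array(f['xyz']); return o+d*((z-o[2])/d[:,2:])
def box(p,yaw,lo,hi):
    c,s=np.cos(yaw),np.sin(yaw)
    P=np.array([[x,y,z] for z in (lo[2],hi[2]) for x,y in ((lo[0],lo[1]),(hi[0],lo[1]),(hi[0],hi[1]),(lo[0],hi[1]))])
    return np.c_[p[0]+c*P[:,0]-s*P[:,1],p[1]+s*P[:,0]+c*P[:,1],P[:,2]]
def mask_crate(f):
    h=cv2.cvtColor(f['pixels'],cv2.COLOR_BGR2HSV)
    m=cv2.inRange(h,(3,70,50),(22,255,255)); g=spotter.find_in(f,'crate')[0]['xyz']
    u=proj(f,g)[0].astype(int); roi=np.zeros_like(m); cv2.rectangle(roi,tuple(int(a) for a in u-70),tuple(int(a) for a in u+70),255,-1)
    n,l,st,_=cv2.connectedComponentsWithStats(cv2.morphologyEx(m&roi,cv2.MORPH_CLOSE,np.ones((7,7))))
    k=1+np.argmax(st[1:,4]); cs,_=cv2.findContours((l==k).astype(np.uint8),0,1)
    return cv2.fillPoly(np.zeros_like(m),[cv2.convexHull(cs[0])],1)
def iou(f,m,p):
    h=cv2.convexHull(proj(f,box(p[:2],p[2],(-.045,-.065,0),(.045,.065,.165))).astype(np.float32))
    w=cv2.fillPoly(np.zeros_like(m),[np.round(h*16).astype(np.int32)],1,shift=4)
    return (w&m).sum()/(w|m).sum()
def fit(fs,p0):
    from scipy.optimize import minimize
    ms=[mask_crate(f) for f in fs]
    best=None
    for dy in (-.2,0,.2):
        r=minimize(lambda p:-sum(iou(f,m,p*[1,1,10]) for f,m in zip(fs,ms)),np.array([p0[0],p0[1],(p0[2]+dy)/10]),method='Nelder-Mead',
          options=dict(initial_simplex=np.array([[p0[0],p0[1],(p0[2]+dy)/10]]*4)+np.vstack([np.zeros(3),.012*np.eye(3)])))
        if best is None or r.fun<best.fun: best=r
    return best.x*[1,1,10],-best.fun/len(fs)
E
python3 - <<'E'
from h import *
T,S=imaging.grab_frame('top'),imaging.grab_frame('scene')
for f in (T,S):
    h=cv2.cvtColor(f['pixels'],cv2.COLOR_BGR2HSV)
    m=cv2.inRange(h,(100,120,50),(125,255,255)); roi=np.zeros_like(m)
    u=proj(f,[.73,.055,.05])[0].astype(int); cv2.circle(roi,tuple(map(int,u)),50,255,-1); m&=roi
    v,uu=np.nonzero(m); P=unproj(f,np.c_[uu,v],.05)[:,:2]
    rc=cv2.minAreaRect((P*1000).astype(np.float32)); print('blue',rc,P.mean(0)); 
    d=np.linalg.svd(P-P.mean(0),full_matrices=False)[2][0]; print('dir',np.degrees(np.arctan(-d[0]/d[1])))
    y=cv2.inRange(h,(22,130,90),(34,255,255))&roi; v,uu=np.nonzero(y); Q=unproj(f,np.c_[uu,v],0)[:,:2]
    if len(Q)>5: print('yellow',cv2.minAreaRect((Q*1000).astype(np.float32)))
    print(fit([f],[.537,.015,0]))
p,s=fit([T,S],[.537,.015,0]); print('both',p,s)
a=[]
for f in (T,S):
    im=f['pixels'].copy()
    for q,z,c in ((p,.165,(0,255,0)),((.687,.048,.12),.001,(255,0,255))):
        uv=proj(f,box(q[:2],q[2],(-.045,-.065,0),(.045,.065,z)))
        for k in (0,4): cv2.polylines(im,[np.round(uv[k:k+4]*16).astype(np.int32)],True,c,1,shift=4)
    u=proj(f,[.62,.03,.05])[0].astype(int); a.append(cv2.resize(im[u[1]-75:u[1]+75,u[0]-75:u[0]+75],(400,400),interpolation=2))
cv2.imwrite('pics/z1.png',np.hstack(a))
E
```

```text
blue ((730.870849609375, 54.64536666870117), (23.020349502563477, 194.7052459716797), 7.4726762771606445) [0.73310469 0.05708726]
dir 6.891865851516146
yellow ((675.7177734375, 47.3587532043457), (100.1241455078125, 142.0667266845703), 6.1029815673828125)Traceback (most recent call last):
  File "<stdin>", line 12, in <module>
  File "h.py", line 29, in fit
    ms=[mask_crate(f) for f in fs]
        ~~~~~~~~~~^^^
  File "h.py", line 18, in mask_crate
    m=cv2.inRange(h,(3,70,50),(22,255,255)); g=spotter.find_in(f,'crate')[0]['xyz']
                                               ~~~~~~~~~~~~~~~~~~~~~~~~~~^^^
IndexError: list index out of range
```

```bash
sed -i "s/def mask_crate(f)/def mask_crate(f,g)/; s/; g=spotter.find_in.*$//; s/proj(f,g)/proj(f,[g[0],g[1],.08])/; s/mask_crate(f) for/mask_crate(f,p0) for/" h.py
cat > m.py <<'E'
import sys
from h import *
T,S=imaging.grab_frame('top'),imaging.grab_frame('scene')
g=[float(a) for a in sys.argv[1:4]]
for f in (T,S):
    h=cv2.cvtColor(f['pixels'],cv2.COLOR_BGR2HSV)
    m=cv2.inRange(h,(100,120,50),(125,255,255)); roi=np.zeros_like(m)
    u=proj(f,[.73,.055,.05])[0].astype(int); cv2.circle(roi,tuple(map(int,u)),50,255,-1); m&=roi
    v,uu=np.nonzero(m); P=unproj(f,np.c_[uu,v],.05)[:,:2]
    d=np.linalg.svd(P-P.mean(0),full_matrices=False)[2][0]; print('blue',P.mean(0),np.degrees(np.arctan(-d[0]/d[1])))
    y=cv2.inRange(h,(22,130,90),(34,255,255))&roi; v,uu=np.nonzero(y); Q=unproj(f,np.c_[uu,v],0)[:,:2]
    if len(Q)>5: print('yellow',cv2.minAreaRect((Q*1000).astype(np.float32)))
    print('crate',fit([f],g))
p,s=fit([T,S],g); print('both',p,s)
a=[]
for f in (T,S):
    im=f['pixels'].copy()
    for q,z,c in ((p,.165,(0,255,0)),((.687,.048,.12),.001,(255,0,255))):
        uv=proj(f,box(q[:2],q[2],(-.045,-.065,0),(.045,.065,z)))
        for k in (0,4): cv2.polylines(im,[np.round(uv[k:k+4]*16).astype(np.int32)],True,c,1,shift=4)
    u=proj(f,[.62,.03,.05])[0].astype(int); a.append(cv2.resize(im[u[1]-75:u[1]+75,u[0]-75:u[0]+75],(400,400),interpolation=2))
cv2.imwrite(sys.argv[4],np.hstack(a))
E
python3 m.py .537 .015 0 pics/z1.png
```

```text
blue [0.73326643 0.05761854] 7.14818066129365
yellow ((675.6927490234375, 47.486289978027344), (99.70603942871094, 142.06292724609375), 6.296175003051758)
crate (array([0.56447752, 0.02486622, 0.12827684]), np.float64(0.4774294670846395))
blue [0.73959549 0.06532899] 5.9491029863148075
yellow ((670.09375, 44.92631530761719), (89.92814636230469, 144.05538940429688), 6.656094074249268)
crate (array([ 0.5372625 ,  0.01505411, -0.0327735 ]), np.float64(0.9663982227159122))
both [ 0.53796221  0.01424785 -0.05727839] 0.7148900279947781
```

View pics/z1.png

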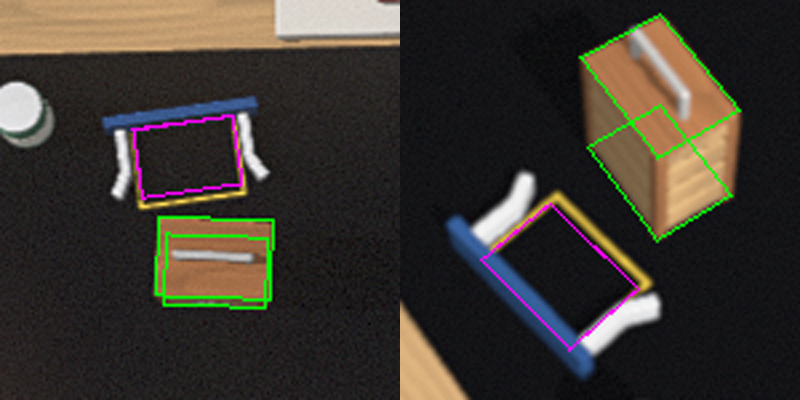

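The right crop (scene view) shows the fit on the crate is good, at about (0.538, 0.0145) with yaw about -0.05. The dock is at about (0.687, 0.048) with yaw about 0.113. The left crop's mask merged with the table, so I'll use a smaller ROI next time. Now I'll plan the approach behind the crate.

```bash
cat > go.py <<'E'
import sys,ast
from h import *
# waypoints: x,y,z of fingertip-centre TCP, yaw deg, tilt deg (tip forward)
def rot(yaw,tilt): return R.from_euler('z',yaw,degrees=True)*R.from_euler('x',180,degrees=True)*R.from_euler('y',tilt,degrees=True)
s=readout.read_state(); p=np.array(s['eef_pos']); r=R.from_euler('xyz',s['ee_rot'],degrees=True)
print(round(s['clock'],2),np.round(p,4),np.round(s['ee_rot'],1),np.round(s['joint_positions'],1),np.round(s['contact_force'],1))
for w in ast.literal_eval(sys.argv[1]):
    d=r.inv().apply(np.array(w[:3])-p)/.2; q=(r.inv()*rot(w[3],w[4])).as_rotvec(degrees=True)
    print(w,np.round(d,3).tolist(),np.round(q/360,4).tolist(), 'rows>=',np.ceil(max(np.linalg.norm(d)*.2/.0625,np.linalg.norm(q)/10.7)))
E
python3 go.py "[(.36,-.46,.22,10,0),(.45,-.15,.22,0,0),(.44,0,.22,-3,0)]"; python3 -c "
from workcell import bot;print([a for a in dir(bot) if a[0]!='_'])"
```

```text
1.25 [ 0.1903 -0.6476  0.2009] [-180.    -0.    16.4] [72.  26.8 -2.8 87.8  1.4 65.4 -4.7] [ 0.8 -0.1  0.3]
(0.36, -0.46, 0.22, 10, 0) [1.078, -0.661, -0.096] [-0.0, -0.0, 0.0177] rows>= 5.0
(0.45, -0.15, 0.22, 0, 0) [1.947, -2.021, -0.096] [-0.0, -0.0, 0.0455] rows>= 9.0
(0.44, 0, 0.22, -3, 0) [2.111, -2.755, -0.095] [-0.0, -0.0, 0.0538] rows>= 12.0
['PlanningError', 'hand_in', 'nose_length']
```

Emit:
apply_moves --travel '[[0.25,-0.22,-0.05],[0.5,-0.45,-0.1],[0.75,-0.7,-0.1],[1,-0.98,-0.1],[1,-0.98,-0.1]]' --rotation '[[0,0,0.01],[0,0,0.02],[0,0,0.03],[0,0,0.05],[0,0,0.05]]' --hand '[1,1,1,1,1]'

```text
clock: 1.88
eef_pos: [0.3289, -0.3998, 0.2213]
ee_rot: [-180.0, -0.1, -1.4]
contact_force: [-0.8, -0.4, 0.4]
finger_gap: 0.0866
grasp_force: 0.0
```

```bash
python3 go.py "[(.45,-.22,.22,0,0),(.45,-.15,.22,0,0),(.44,0,.22,-3,0)]"
```

```text
1.88 [ 0.3289 -0.3998  0.2213] [-1.8e+02 -1.0e-01 -1.4e+00] [ 51.3  11.3  -6.2 107.3   1.3  61.4 -46.9] [-0.8 -0.4  0.4]
(0.45, -0.22, 0.22, 0, 0) [0.583, -0.913, 0.007] [-0.0, -0.0001, -0.0039] rows>= 4.0
(0.45, -0.15, 0.22, 0, 0) [0.575, -1.263, 0.007] [-0.0, -0.0001, -0.0039] rows>= 5.0
(0.44, 0, 0.22, -3, 0) [0.506, -2.012, 0.007] [-0.0, -0.0001, 0.0044] rows>= 7.0
```

Emit:
apply_moves --travel '[[0.15,-0.3,0],[0.3,-0.6,0],[0.45,-0.9,0],[0.45,-1,0],[0.45,-1,0]]' --rotation '[[0,0.02,0],[0,0.03,0],[0,0.04,0],[0,0.05,0],[0,0.06,0]]' --hand '[1,1,1,1,1]'

```text
clock: 2.5
eef_pos: [0.4234, -0.2028, 0.2213]
ee_rot: [179.9, -21.7, -1.3]
contact_force: [-0.3, -0.3, 0.0]
finger_gap: 0.0868
grasp_force: 0.0
```

```bash
cat > arm.py <<'E'
from h import *
import itertools
from scipy.optimize import least_squares
s=readout.read_state()
D=[([71.969,26.849,-2.785,87.806,1.381,65.374,-4.715],[.1903,-.6476,.2009],[180,0,16.4]),
   ([51.3,11.3,-6.2,107.3,1.3,61.4,-46.9],[.3289,-.3998,.2213],[-180,-.1,-1.4]),
   (s['joint_positions'],s['eef_pos'],s['ee_rot'])]
def fk(q,P,sg):
    h,a,b,L,ox,oy,ex,t7=P; q=np.array(q)*sg
    r=R.from_euler('z',q[0]+180*P0,degrees=True); p=np.array([0,0,h])
    r=r*R.from_euler('y',q[1],degrees=True)*R.from_euler('z',q[2],degrees=True); p=p+r.apply([ex,oy,a])
    r=r*R.from_euler('y',q[3],degrees=True)*R.from_euler('z',q[4],degrees=True); p=p+r.apply([-ex,0,b])
    r=r*R.from_euler('y',q[5],degrees=True); p=p+r.apply([ox,0,L])
    return p,r*R.from_euler('z',q[6]+t7,degrees=True)
P0=0
def res(P,sg):
    o=[]
    for q,p,e in D:
        x,r=fk(q,P,sg); o+=list((x-p)*10)+list((r.inv()*R.from_euler('xyz',e,degrees=True)).as_rotvec()*1)
    return np.array(o+list(np.array(P[4:7])*.05)+[(P[0]-.35)*.02])
def model():
    global P0
    best=None
    for P0_ in (0,1):
        P0=P0_
        for sg in itertools.product((1,-1),repeat=4):
          for t in (0,90,180,270):
            S=np.array([sg[0],1,sg[1],1,sg[2],1,sg[3]])
            if np.linalg.norm(res([.35,.55,.46,.45,0,0,0,t],S)[:18])>(6 if best is None else 4): continue
            f=least_squares(res,[.35,.55,.46,.45,0,0,0,t],args=(S,),x_scale=[.1,.1,.1,.1,.01,.01,.01,10])
            if best is None or f.cost<best[0]: best=(f.cost,f.x,S,P0)
    P0=best[3]; return best
if __name__=='__main__':
    print(np.round(s['joint_positions'],1),np.round(s['eef_pos'],4),np.round(s['ee_rot'],1))
    b=model(); print(b[0],np.round(b[1],4),b[2],b[3]); print(np.round(res(b[1],b[2])[:18].reshape(3,6)/[10,10,10,1,1,1],4))
E
python3 arm.py
```

```text
[ 43.5  -2.6 -15.8 126.  -16.6  38.  -52.1] [ 0.4234 -0.2028  0.2213] [179.9 -21.7  -1.3]
2.4582113040775873e-05 [ 2.28500e-01  5.61500e-01  4.67600e-01  3.31300e-01  6.00000e-04
 -4.17000e-02 -3.40000e-03  8.99594e+01] [-1  1 -1  1 -1  1 -1] 0
[[ 0.0004 -0.0001  0.0001  0.0001 -0.      0.0003]
 [-0.0003  0.0002  0.0001 -0.     -0.     -0.001 ]
 [ 0.     -0.0003 -0.0001 -0.     -0.      0.0007]]
```

```bash
cat > ik.py <<'E'
from arm import *
b=model(); P,S=b[1],b[2]
lo=np.array([-148.3,-19.14,-79.39,5.75,-59.74,12.07,-152.46]);hi=np.array([148.3,114.17,73.82,140.21,239.74,113.84,152.46])
def rot(yaw,tilt): return R.from_euler('z',yaw,degrees=True)*R.from_euler('x',180,degrees=True)*R.from_euler('y',tilt,degrees=True)
def ik(p,r,q0):
    f=lambda q:np.r_[(fk(q,P,S)[0]-p)*20,(fk(q,P,S)[1].inv()*r).as_rotvec()*4,(q-q0)*2e-5]
    return min((least_squares(f,np.clip(q0+d,lo+2,hi-2),bounds=(lo+1.5,hi-1.5)) for d in (0,np.array([0,0,30,0,-30,0,0]),np.array([0,0,-30,0,30,0,0]))),key=lambda o:o.cost)
for t in (26,30):
    q=np.array(s['joint_positions'])
    for x,y,z,w in ((.42,.01,.22,-3),(.42,.01,.024,-3),(.46,.012,.024,-3),(.5,.02,.024,0),(.56,.035,.024,4),(.63,.04,.024,6.5)):
        o=ik(np.array([x,y,z]),rot(w,t),q); q=o.x; e=fk(q,P,S); print(t,x,z,np.round(q,0),np.round(e[0]-[x,y,z],4),round(np.degrees((e[1].inv()*rot(w,t)).magnitude()),2))
E
python3 ik.py; python3 go.py "[(.41,-.01,.22,-3,30)]"
```

```text
26 0.42 0.22 [ 45. -16. -46. 135. -17.  31. -83.] [-0. -0.  0.] 0.0
26 0.42 0.024 [  -2.   15.  -10.  139.   34.   14. -137.] [0.019  0.0013 0.0076] 10.15
26 0.46 0.024 [  10.   16.  -23.  138.   51.   14. -151.] [ 0.003  -0.0013  0.01  ] 7.52
26 0.5 0.024 [  12.   19.  -25.  134.   54.   14. -151.] [ 0.0027 -0.0011  0.0074] 6.15
26 0.56 0.024 [  12.   24.  -26.  129.   59.   14. -151.] [ 0.0018 -0.0007  0.0041] 3.87
26 0.63 0.024 [  12.   28.  -25.  122.   63.   14. -151.] [ 0.0005 -0.0002  0.0009] 1.01
30 0.42 0.22 [ 44. -18. -45. 138. -21.  26. -79.] [-0. -0.  0.] 0.0
30 0.42 0.024 [  -2.   15.  -11.  139.   40.   14. -144.] [0.0245 0.0019 0.0098] 13.13
30 0.46 0.024 [  12.   16.  -24.  138.   51.   14. -151.] [ 0.0042 -0.002   0.0146] 10.93
30 0.5 0.024 [  14.   19.  -27.  134.   55.   14. -151.] [ 0.004  -0.0019  0.0116] 9.63
30 0.56 0.024 [  15.   24.  -28.  129.   60.   14. -151.] [ 0.0034 -0.0015  0.0078] 7.39
30 0.63 0.024 [  15.   28.  -28.  122.   65.   14. -151.] [ 0.0023 -0.0009  0.0042] 4.56
2.5 [ 0.4234 -0.2028  0.2213] [179.9 -21.7  -1.3] [ 43.5  -2.6 -15.8 126.  -16.6  38.  -52.1] [-0.3 -0.3  0. ]
(0.41, -0.01, 0.22, -3, 30) [-0.084, -0.962, -0.028] [-0.002, 0.0229, 0.0044] rows>= 4.0
```

```bash
cat > ik2.py <<'E'
from arm import *
b=model(); P,S=b[1],b[2]; np.savez('P.npz',P=P,S=S)
lo=np.array([-148.3,-19.14,-79.39,5.75,-59.74,12.07,-152.46]);hi=np.array([148.3,114.17,73.82,140.21,239.74,113.84,152.46])
def rot(yaw,tilt,phi,half):
    r=R.from_euler('z',yaw,degrees=True)*R.from_euler('x',180+phi,degrees=True)*R.from_euler('y',tilt,degrees=True)
    return r*R.from_euler('z',180*half,degrees=True)
rng=np.random.default_rng(0)
def ik(p,r,starts):
    f=lambda q:np.r_[(fk(q,P,S)[0]-p)*20,(fk(q,P,S)[1].inv()*r).as_rotvec()*4]
    return min((least_squares(f,np.clip(q,lo+3,hi-3),bounds=(lo+2,hi-2),max_nfev=40) for q in starts),key=lambda o:o.cost)
if __name__=='__main__':
  for half in (0,1):
   for phi in (-30,-20,-10,0,10,20,30):
    t=27; out=[]
    for x,y,z,w in ((.465,.012,.03,-3),(.63,.04,.03,6.5)):
        st=[rng.uniform(lo,hi)*[.5,.5,.8,1,1,.5,1]+[0,0,0,0,0,6,0] for _ in range(14)]
        o=ik(np.array([x,y,z]),rot(w,t,phi,half),st); out+= [round(o.cost,4),np.round(o.x).astype(int).tolist()]
    print(half,phi,*out)
E
time python3 ik2.py
```

```text
0 -30 0.0376 [-73, 40, 51, 136, 34, 14, -150] 0.0109 [-54, 40, 39, 121, 50, 14, -150]
0 -20 0.0734 [-75, 44, 66, 137, -58, 14, -56] 0.0168 [-38, 32, 23, 121, 54, 14, -150]
0 -10 0.1399 [-66, 33, 60, 137, -58, 14, -51] 0.0151 [-14, 27, 0, 122, 59, 14, -150]
0 0 0.175 [12, 16, -24, 137, 50, 14, -150] 0.0072 [14, 28, -27, 122, 63, 14, -150]
0 10 0.1647 [50, 23, -59, 138, 57, 14, -150] 0.0003 [35, 34, -48, 123, 67, 14, -150]
0 20 0.1251 [66, 35, -72, 138, 62, 14, -150] 0.0 [48, 41, -60, 122, 58, 14, -139]
0 30 0.0792 [74, 46, -77, 138, 66, 14, -150] 0.0 [56, 49, -65, 120, 40, 14, -118]
1 -30 0.0031 [-71, 38, 47, 138, 60, 14, 3] 0.0 [7, 37, -42, 123, 90, 58, 5]
1 -20 0.0322 [-58, 28, 37, 138, 63, 14, 4] 0.0 [-36, 31, 20, 124, 75, 14, 9]
1 -10 0.076 [-33, 19, 16, 138, 66, 14, 6] 0.0 [-11, 27, -5, 124, 79, 15, 10]
1 0 0.1138 [10, 17, -24, 138, 67, 14, 10] 0.0 [19, 29, -34, 124, 78, 17, 15]
1 10 0.1293 [46, 24, -57, 138, 68, 14, 16] 0.0 [36, 34, -50, 123, 71, 15, 26]
1 20 0.1158 [64, 34, -71, 138, 67, 14, 23] 0.0 [49, 42, -61, 122, 60, 15, 39]
1 30 0.0792 [74, 46, -77, 138, 66, 14, 30] 0.0 [57, 50, -67, 120, 47, 16, 56]
real	2m13.184s
user	2m13.057s
sys	0m0.108s
```

```bash
cat > opt.py <<'E'
from ik2 import *
import itertools
def corners(half): # tool-frame finger-tip corners, body corners
    F=np.array([[sx*.0095,sy*half,z] for sx in(-1,1) for sy in(-1,1) for z in (.014,-.056)])
    B=np.array([[sx*.0375,sy*.095,z] for sx in(-1,1) for sy in(-1,1) for z in(-.056,-.2)])
    return F,B
def geo(q,half,n):
    p,r=fk(q,P,S); F,B=corners(half); F=r.apply(F)+p; B=r.apply(B)+p
    k=np.argmax(F@n); return p,r,F,B,F[k]
def cost(q,half,xf,yc,n):
    p,r,F,B,c=geo(q,half,n); t=np.array([-n[1],n[0],0]); m=lambda v:np.maximum(v,0)
    ft=F[[0,2,4,6]]
    cc=ft[np.argmax(ft@n)]
    return np.r_[(cc@n-xf)*100, m(abs(cc@t-yc)-.025)*100, m((B@n).max()-cc@n+.005)*100, m((F@n).max()-cc@n)*100,
      m(.008-B[:,2].min())*100, (F[:,2].min()-.007)*50, m(cc[2]-.025)*100]
if __name__=='__main__':
  psi=-.05; n=np.array([np.cos(psi),np.sin(psi),0]); t=np.array([-n[1],n[0],0]); C=np.array([.538,.0145,0])
  for half in (.015,.0585):
    sols=[]
    for _ in range(60):
        q0=rng.uniform(lo,hi)*[.5,.5,.8,1,1,.6,1]+[0,0,0,0,0,6,0]
        o=least_squares(cost,np.clip(q0,lo+3,hi-3),bounds=(lo+2,hi-2),args=(half,C@n-.045,C@t,n),max_nfev=60)
        sols.append((o.cost,o.x))
    sols.sort(key=lambda a:a[0])
    for c,q in sols[:6]:
        p,r,F,B,cc=geo(q,half,n); print(half,round(c,4),np.round(q).astype(int),np.round(p,3),'z',np.round(r.apply([0,0,1]),2),'y',np.round(r.apply([0,1,0]),2),'c',np.round(cc,3),'bodyclr',round(cc@n-(B@n).max(),4),'Bz',round(B[:,2].min(),3))
E
time python3 opt.py
```

```text
0.015 0.0 [-16  25 -22 138  81  46 -17] [0.479 0.033 0.029] z [ 0.44 -0.42 -0.79] y [ 0.07  0.9  -0.43] c [0.494 0.042 0.015] bodyclr 0.005 Bz 0.016
0.015 0.0105 [ -3  30 -42 135  79  59 -14] [0.48  0.06  0.026] z [ 0.42 -0.43 -0.8 ] y [ 0.04  0.89 -0.46] c [0.494 0.042 0.026] bodyclr 0.006 Bz 0.012
0.015 0.1267 [-20  30 -25 138  83  59 150] [0.477 0.036 0.034] z [ 0.5  -0.52 -0.69] y [-0.19 -0.85  0.5 ] c [0.495 0.043 0.022] bodyclr 0.0013 Bz 0.006
0.015 0.1267 [-20  30 -25 138  83  59 150] [0.477 0.036 0.034] z [ 0.5  -0.52 -0.69] y [-0.19 -0.85  0.5 ] c [0.495 0.043 0.022] bodyclr 0.0013 Bz 0.006
0.015 0.1267 [-20  30 -25 138  83  59 150] [0.477 0.036 0.034] z [ 0.5  -0.52 -0.69] y [-0.19 -0.85  0.5 ] c [0.495 0.043 0.022] bodyclr 0.0013 Bz 0.006
0.015 0.1666 [-30  23   3 135  67  31   3] [0.479 0.018 0.029] z [ 0.34 -0.37 -0.86] y [ 0.05  0.93 -0.38] c [0.494 0.028 0.015] bodyclr -0.0007 Bz 0.029
0.0585 0.0 [-34  32 -12 138  77  64 150] [0.464 0.007 0.057] z [ 0.49 -0.67 -0.56] y [-0.27 -0.72  0.64] c [0.494 0.042 0.017] bodyclr 0.005 Bz 0.008
0.0585 0.0 [-25  49 -33 138  79  90 -97] [0.437 0.021 0.022] z [ 0.54 -0.74 -0.4 ] y [0.81 0.59 0.01] c [0.494 0.042 0.025] bodyclr 0.005 Bz 0.009
0.0585 0.0 [-32  33 -14 138  77  66 150] [0.464 0.007 0.057] z [ 0.49 -0.67 -0.56] y [-0.27 -0.72  0.64] c [0.494 0.042 0.017] bodyclr 0.005 Bz 0.008
0.0585 0.0 [ -8  38 -44 137  80  83 150] [0.465 0.008 0.058] z [ 0.48 -0.67 -0.56] y [-0.25 -0.72  0.65] c [0.494 0.042 0.017] bodyclr 0.005 Bz 0.008
0.0585 0.0 [-15  35 -35 138  79  77 150] [0.465 0.007 0.058] z [ 0.48 -0.67 -0.56] y [-0.26 -0.72  0.65] c [0.494 0.042 0.017] bodyclr 0.005 Bz 0.008
0.0585 0.0 [-32  33 -15 138  77  66 150] [0.464 0.007 0.057] z [ 0.49 -0.67 -0.56] y [-0.27 -0.72  0.64] c [0.494 0.042 0.017] bodyclr 0.005 Bz 0.008
real	0m23.353s
user	0m22.867s
sys	0m0.258s
```

```bash
sed -i 's/abs(cc@t-yc)-.025/abs(cc@t-yc)-.004/; s/cc@n+.005/cc@n+.003/; s/.008-B/.004-B/; s/m(cc\[2\]-.025)/m(cc[2]-.03)/; s/(F\[:,2\].min()-.007)\*50/m(abs(F[:,2].min()-.007)-.003)*100/; s/bounds=(lo+2,hi-2),args/bounds=(lo+1,hi-1),args/' opt.py
sed -i 's/for half in (.015,.0585)/for off,half in itertools.product((-.02,0,.012),(.015,.035,.0585))/; s/range(60)/range(35)/; s/C@t,n)/C@t+off,n)/; s/sols\[:6\]/sols[:2]/; s/print(half/print(off,half/' opt.py
time python3 opt.py
```

```text
-0.02 0.015 0.0 [-14  26 -19 139  83  46 -14] [ 0.477 -0.007  0.026] z [ 0.41 -0.46 -0.79] y [ 0.07  0.88 -0.47] c [0.492 0.001 0.012] bodyclr 0.003 Bz 0.01
-0.02 0.015 0.14 [-29  23   4 135  67  32   5] [ 0.48  -0.007  0.029] z [ 0.33 -0.4  -0.85] y [ 0.05  0.91 -0.41] c [0.494 0.002 0.014] bodyclr -0.002 Bz 0.026
-0.02 0.035 0.0594 [-14  33 -30 139  83  69 151] [ 0.47  -0.018  0.046] z [ 0.47 -0.64 -0.61] y [-0.23 -0.76  0.61] c [0.493 0.001 0.021] bodyclr 0.0001 Bz 0.003
-0.02 0.035 0.1282 [  8  27 -47 137  80  51 -12] [0.48  0.038 0.03 ] z [ 0.41 -0.34 -0.85] y [ 0.05  0.93 -0.35] c [0.492 0.002 0.035] bodyclr 0.0044 Bz 0.029
-0.02 0.0585 0.0 [-52  37  12 139  77  55 -31] [ 0.46  -0.029  0.062] z [ 0.48 -0.73 -0.49] y [ 0.31  0.66 -0.69] c [0.492 0.001 0.02 ] bodyclr 0.003 Bz 0.004
-0.02 0.0585 0.0 [-14  38 -35 139  80  83 149] [ 0.461 -0.029  0.063] z [ 0.47 -0.74 -0.49] y [-0.29 -0.65  0.7 ] c [0.492 0.001 0.02 ] bodyclr 0.003 Bz 0.004
0 0.015 0.0161 [-46  30  10 139  83  42 151] [0.476 0.015 0.033] z [ 0.49 -0.53 -0.69] y [-0.18 -0.84  0.52] c [0.494 0.021 0.02 ] bodyclr 0.001
[... 1056 characters left out ...]
0.033 0.02 ] bodyclr 0.003 Bz 0.004
0.012 0.035 0.0 [-11  21 -16 138  79  34  -7] [0.478 0.003 0.033] z [ 0.39 -0.32 -0.86] y [ 0.05  0.94 -0.33] c [0.494 0.033 0.013] bodyclr 0.003 Bz 0.036
0.012 0.035 0.0 [-17  32 -29 137  80  68 -24] [0.473 0.013 0.045] z [ 0.47 -0.62 -0.63] y [ 0.17  0.77 -0.62] c [0.494 0.033 0.019] bodyclr 0.003 Bz 0.004
0.012 0.0585 0.0 [-36  43 -18 139  78  75  84] [0.436 0.013 0.026] z [ 0.52 -0.72 -0.45] y [-0.82 -0.57 -0.04] c [0.494 0.033 0.03 ] bodyclr 0.003 Bz 0.014
0.012 0.0585 0.0 [-42  48 -12 136  73  77  82] [0.436 0.016 0.024] z [ 0.5  -0.79 -0.35] y [-0.85 -0.53 -0.03] c [0.494 0.033 0.03 ] bodyclr 0.003 Bz 0.006
real	0m59.461s
user	0m59.893s
sys	0m0.108s
```

```bash
cat > tgt.py <<'E'
from arm import *
import arm
lo=np.array([-148.3,-19.14,-79.39,5.75,-59.74,12.07,-152.46]);hi=np.array([148.3,114.17,73.82,140.21,239.74,113.84,152.46])
Z=np.load('P.npz'); P,S=Z['P'],Z['S']
qT=np.array([-14,26,-19,139,83,46,-14.]); RT=fk(qT,P,S)[1]
def loc(p,r,q): # local IK, min change
    f=lambda x:np.r_[(fk(x,P,S)[0]-p)*20,(fk(x,P,S)[1].inv()*r).as_rotvec()*4,(x-q)*1e-3]
    return least_squares(f,np.clip(q,lo+1.1,hi-1.1),bounds=(lo+1,hi-1)).x
E
python3 - <<'E'
from tgt import *
p0=np.array(s['eef_pos']); r0=R.from_euler('xyz',s['ee_rot'],degrees=True)
rv=(r0.inv()*RT).as_rotvec(degrees=True); print('rv',rv,np.linalg.norm(rv))
pe=np.array([.44,-.02,.22])
for sgn in (1,-1):
    v=rv if sgn==1 else rv*(1-360/np.linalg.norm(rv))
    q=np.array(s['joint_positions'])
    for k in range(1,21):
        q=loc(p0+(pe-p0)*k/20,r0*R.from_rotvec(v*k/20,degrees=True),q)
        if k%4==0: e=fk(q,P,S); print(sgn,k,np.round(q),np.round((e[0]-p0-(pe-p0)*k/20)*1e3,1))
E
```

```text
rv [  5.32741451  40.5451227  165.81213307] 170.78041982245082
1 4 [ 44.  -7. -19. 133. -27.  28. -79.] [-0. -0.  0.]
1 8 [  51.  -13.  -33.  139.  -31.   18. -117.] [ 0.4 -0.1  0.4]
1 12 [  68.  -18.  -54.  139.  -36.   18. -151.] [ 8.9 -6.9  1.4]
1 16 [  77.  -18.  -59.  139.  -59.   22. -151.] [ 18.1 -31.3  -2.4]
1 20 [  77.  -18.  -49.  139.  -59.   35. -151.] [-22.9 -72.4   2.2]
-1 4 [ 38.  -2. -22. 123.  -1.  44. -39.] [-0.  0. -0.]
-1 8 [ 32.  -1. -28. 123.  14.  49. -25.] [-0.  0. -0.]
-1 12 [ 25.  -1. -35. 125.  28.  53. -10.] [-0.  0. -0.]
-1 16 [ 19.  -1. -41. 128.  39.  54.   8.] [ 0.  0. -0.]
-1 20 [ 15.  -2. -45. 133.  48.  52.  31.] [ 0.  0. -0.]
```

Emit:
apply_moves --travel '[[0.01,-0.05,0],[0.01,-0.1,0],[0.02,-0.15,0],[0.02,-0.2,0],[0.03,-0.25,0],[0.03,-0.3,0],[0.03,-0.35,0],[0.03,-0.4,0],[0.03,-0.45,0],[0.03,-0.45,0]]' --rotation '[[-0.001,-0.007,-0.028],[-0.002,-0.014,-0.056],[-0.003,-0.021,-0.085],[-0.004,-0.028,-0.113],[-0.005,-0.035,-0.14],[-0.006,-0.042,-0.17],[-0.007,-0.049,-0.2],[-0.008,-0.056,-0.228],[-0.008,-0.062,-0.255],[-0.008,-0.062,-0.255]]' --hand '[1,0,-1,-1,-1,-1,-1,-1,-1,-1]'

```text
clock: 3.75
eef_pos: [0.431, -0.1147, 0.2231]
ee_rot: [170.5, 16.1, 86.9]
contact_force: [0.2, -0.6, 0.6]
finger_gap: 0.0055
grasp_force: 0.0
```

```bash
cat > rel.py <<'E'
from tgt import *
import sys,ast
p0=np.array(s['eef_pos']); r0=R.from_euler('xyz',s['ee_rot'],degrees=True); q=np.array(s['joint_positions'])
print(round(s['clock'],2),np.round(p0,4),np.round(q,1),'F',np.round(s['contact_force'],1),'gap',round(s['finger_gap'],4))
for w in ast.literal_eval(sys.argv[1]): # x,y,z, extra yaw deg about world z
    r=R.from_euler('z',w[3],degrees=True)*RT; v=(r0.inv()*r).as_rotvec(degrees=True)
    q=loc(np.array(w[:3]),r,q); e=fk(q,P,S)[0]-w[:3]
    print(w,'T',np.round(r0.inv().apply(np.array(w[:3])-p0)/.2,3).tolist(),'R',np.round(v/360,4).tolist(),'q',np.round(q).astype(int).tolist(),np.round(e*1e3,1))
E
python3 rel.py "[(.44,-.02,.22,0),(.44,-.02,.1,0),(.45,-.005,.028,0),(.477,-.007,.028,0),(.55,.02,.028,4),(.62,.04,.028,9)]"
```

```text
3.75 [ 0.431  -0.1147  0.2231] [ 28.1  -0.2 -30.8 122.5  21.5  51.5 -17.1] F [ 0.2 -0.6  0.6] gap 0.0055
(0.44, -0.02, 0.22, 0) T [0.461, 0.038, -0.112] R [-0.0083, -0.0631, -0.2559] q [14, -2, -44, 133, 48, 52, 31] [ 0.  0. -0.]
(0.44, -0.02, 0.1, 0) T [0.627, -0.057, 0.457] R [-0.0083, -0.0631, -0.2559] q [4, 14, -39, 139, 68, 52, 3] [2.3 1.  1.1]
(0.45, -0.005, 0.028, 0) T [0.801, -0.065, 0.785] R [-0.0083, -0.0631, -0.2559] q [-5, 26, -33, 139, 78, 53, -12] [3.7 1.8 0.8]
(0.477, -0.007, 0.028, 0) T [0.799, 0.069, 0.808] R [-0.0083, -0.0631, -0.2559] q [-3, 27, -32, 138, 82, 52, -13] [-0.  0.  0.]
(0.55, 0.02, 0.028, 4) T [0.947, 0.428, 0.824] R [-0.0142, -0.0645, -0.2656] q [-3, 30, -31, 130, 83, 52, -4] [-0. -0. -0.]
(0.62, 0.04, 0.028, 9) T [1.062, 0.773, 0.848] R [-0.0218, -0.0662, -0.2775] q [-2, 33, -30, 123, 85, 50, 4] [-0.  0. -0.]
```

Emit:
apply_moves --travel '[[0.05,0,-0.01],[0.1,0.01,-0.02],[0.15,0.01,-0.04],[0.2,0.02,-0.05],[0.25,0.02,-0.06],[0.3,0.03,-0.08],[0.36,0.03,-0.09],[0.41,0.04,-0.1],[0.46,0.04,-0.11],[0.46,0.04,-0.11]]' --rotation '[[-0.001,-0.007,-0.028],[-0.002,-0.014,-0.056],[-0.003,-0.021,-0.085],[-0.004,-0.028,-0.113],[-0.005,-0.035,-0.14],[-0.006,-0.042,-0.17],[-0.007,-0.049,-0.2],[-0.008,-0.056,-0.228],[-0.008,-0.063,-0.256],[-0.008,-0.063,-0.256]]' --hand '[-1,-1,-1,-1,-1,-1,-1,-1,-1,-1]'

```text
clock: 5.0
eef_pos: [0.4398, -0.0221, 0.2195]
ee_rot: [-148.5, 22.6, -171.0]
contact_force: [0.3, -0.7, 0.5]
finger_gap: 0.0003
grasp_force: 0.0
```

```bash
python3 rel.py "[(.458,-.01,.12,0),(.460,-.007,.028,0),(.477,-.007,.028,0)]"
```

```text
5.0 [ 0.4398 -0.0221  0.2195] [ 14.4  -0.4 -44.1 131.5  49.5  52.2  30.2] F [ 0.3 -0.7  0.5] gap 0.0003
(0.458, -0.01, 0.12, 0) T [0.1, 0.299, 0.4] R [-0.0003, -0.0006, -0.0006] q [7, 13, -44, 137, 67, 53, 6] [ 0. -0.  0.]
(0.46, -0.007, 0.028, 0) T [0.265, 0.535, 0.759] R [-0.0003, -0.0006, -0.0006] q [1, 28, -39, 139, 81, 56, -13] [1.8 0.8 0.4]
(0.477, -0.007, 0.028, 0) T [0.188, 0.54, 0.794] R [-0.0003, -0.0006, -0.0006] q [2, 28, -39, 138, 83, 55, -13] [-0.  0.  0.]
```

```bash
cat > clr.py <<'E'
from tgt import *
def corners(half):
    F=np.array([[sx*.0095,sy*half,.014] for sx in(-1,1) for sy in(-1,1)])
    B=np.array([[sx*.0375,sy*.095,z] for sx in(-1,1) for sy in(-1,1) for z in(-.056,-.2)])
    return F,B
def clr(p,r,C,psi,half=.015):
    c=R.from_euler('z',psi).inv(); F,B=[c.apply(r.apply(a)+p-[C[0],C[1],0])*1e3 for a in corners(half)]
    k=np.argsort(-F[:,0])[:2]; j=np.argmax(B[:,0])
    print(' tipfront',np.round(F[k]).tolist(),'lowF',round(F[:,2].min()),'body nearest',np.round(B[j]),'lowB',np.round(B[np.argmin(B[:,2])]))
E
python3 - <<'E'
from clr import *
C=(.538,.0145)
for yaw in (0,3,6,9):
    r=R.from_euler('z',yaw,degrees=True)*RT
    for x,y in ((.465,.015),(.475,.015)):
        q=loc(np.array([x,y,.028]),r,qT); print(yaw,x,np.round(q).astype(int),np.round((fk(q,P,S)[0]-[x,y,.028])*1e3,1)); 
    clr(np.array([x,y,.028]),r,C,-.05); clr(np.array([x,y,.028]),r,C,-.05+np.radians(yaw))
E
```

```text
0 0.465 [-17  26 -21 138  79  48 -14] [ 0. -0. -0.]
0 0.475 [-16  26 -20 137  79  48 -13] [-0. -0. -0.]
 tipfront [[-48.0, 6.0, 13.0], [-49.0, -20.0, 28.0]] lowF 6 body nearest [-52. 113.  41.] lowB [-119.   98.   12.]
 tipfront [[-48.0, 6.0, 13.0], [-49.0, -20.0, 28.0]] lowF 6 body nearest [-52. 113.  41.] lowB [-119.   98.   12.]
3 0.465 [-17  25 -20 139  81  47 -13] [0.9 0.5 0.2]
3 0.475 [-16  26 -20 139  82  47 -13] [-0. -0. -0.]
 tipfront [[-48.0, -19.0, 28.0], [-49.0, 7.0, 13.0]] lowF 6 body nearest [-52. -53. 132.] lowB [-125.   95.   12.]
 tipfront [[-48.0, 9.0, 13.0], [-49.0, -17.0, 28.0]] lowF 6 body nearest [-52. 116.  41.] lowB [-119.  101.   12.]
6 0.465 [-18  25 -18 139  81  45 -10] [3.3 1.6 0.7]
6 0.475 [-16  25 -20 139  84  45 -12] [1.2 0.6 0.2]
 tipfront [[-47.0, -19.0, 28.0], [-49.0, 8.0, 13.0]] lowF 6 body nearest [-50. -53. 132.] lowB [-130.   91.   12.]
 tipfront [[-48.0, 13.0, 13.0], [-49.0, -14.0, 28.0]] lowF 6 body nearest [-52. 119.  41.] lowB [-119.  105.   12.]
9 0.465 [-19  24 -16 139  82  43  -7] [5.5 2.7 1.2]
9 0.475 [-16  25 -19 139  84  44  -9] [3.5 1.7 0.7]
 tipfront [[-46.0, -18.0, 28.0], [-50.0, 8.0, 13.0]] lowF 6 body nearest [-47. -52. 132.] lowB [-134.   88.   12.]
 tipfront [[-48.0, 16.0, 13.0], [-48.0, -10.0, 28.0]] lowF 6 body nearest [-51. 122.  41.] lowB [-119.  108.   12.]
```

```bash
python3 rel.py "[(.455,.0,.12,0),(.464,.014,.028,1),(.478,.015,.028,2)]"
```

```text
5.0 [ 0.4398 -0.0221  0.2195] [ 14.4  -0.4 -44.1 131.5  49.5  52.2  30.2] F [ 0.3 -0.7  0.5] gap 0.0003
(0.455, 0.0, 0.12, 0) T [0.106, 0.342, 0.371] R [-0.0003, -0.0006, -0.0006] q [6, 14, -44, 137, 66, 54, 5] [ 0. -0.  0.]
(0.464, 0.014, 0.028, 1) T [0.232, 0.628, 0.719] R [-0.0013, -0.0019, -0.0028] q [0, 29, -42, 139, 81, 57, -14] [0. 0. 0.]
(0.478, 0.015, 0.028, 2) T [0.167, 0.637, 0.745] R [-0.0024, -0.0033, -0.005] q [1, 29, -41, 138, 82, 57, -13] [-0.  0. -0.]
```

Emit:
apply_moves --travel '[[0.03,0.1,0.1],[0.06,0.2,0.2],[0.09,0.3,0.3],[0.106,0.342,0.371],[0.14,0.41,0.46],[0.17,0.48,0.54],[0.2,0.56,0.63],[0.22,0.6,0.68],[0.232,0.628,0.719],[0.232,0.628,0.719],[0.232,0.628,0.719]]' --rotation '[[0,0,0],[0,0,0],[0,0,0],[0,0,0],[0,0,0],[0,0,0],[-0.001,-0.001,-0.001],[-0.001,-0.002,-0.003],[-0.001,-0.002,-0.003],[-0.001,-0.002,-0.003],[-0.001,-0.002,-0.003]]' --hand '[-1,-1,-1,-1,-1,-1,-1,-1,-1,-1,-1]'

```text
clock: 6.38
eef_pos: [0.4645, 0.014, 0.0284]
ee_rot: [-148.2, 22.7, -169.4]
contact_force: [-0.8, 0.2, -0.2]
finger_gap: -0.0
grasp_force: 0.0
```

```bash
sed -i 's/u-70/u-W/; s/u+70/u+W/; s/^    u=proj(f,\[g\[0\]/    W=35 if f["xyz"][2]>1.3 else 70; u=proj(f,[g[0]/' h.py
python3 rel.py "[(.480,.015,.028,2),(.50,.018,.028,5),(.515,.021,.028,7)]"; python3 m.py .538 .0145 -.05 pics/z2.png
```

```text
6.38 [0.4645 0.014  0.0284] [  0.3  30.7 -40.9 137.2  82.7  58.3 -14. ] F [-0.8  0.2 -0.2] gap -0.0
(0.48, 0.015, 0.028, 2) T [-0.07, 0.009, 0.032] R [-0.0014, -0.0011, -0.0017] q [1, 29, -41, 138, 83, 57, -12] [-0.  0. -0.]
(0.5, 0.018, 0.028, 5) T [-0.164, 0.026, 0.067] R [-0.0047, -0.0051, -0.0082] q [2, 30, -41, 137, 85, 56, -10] [-0.  0. -0.]
(0.515, 0.021, 0.028, 7) T [-0.234, 0.042, 0.091] R [-0.0068, -0.0078, -0.0126] q [3, 30, -40, 135, 87, 55, -8] [-0.  0. -0.]
blue [0.73353258 0.05600924] 6.749704912076905
yellow ((675.6927490234375, 47.486289978027344), (99.70603942871094, 142.06292724609375), 6.296175003051758)
crate (array([ 0.55433333,  0.0255    , -0.02      ]), np.float64(0.6167883211678832))
blue [0.73958091 0.06531787] 5.920153856708553
yellow ((670.09375, 44.92631530761719), (89.92814636230469, 144.05538940429688), 6.656094074249268)
crate (array([ 0.5371276 ,  0.01494358, -0.03493924]), np.float64(0.9640188209244396))
both [ 0.53804232  0.01391512 -0.05582265] 0.7804608697706281
```

View pics/z2.png

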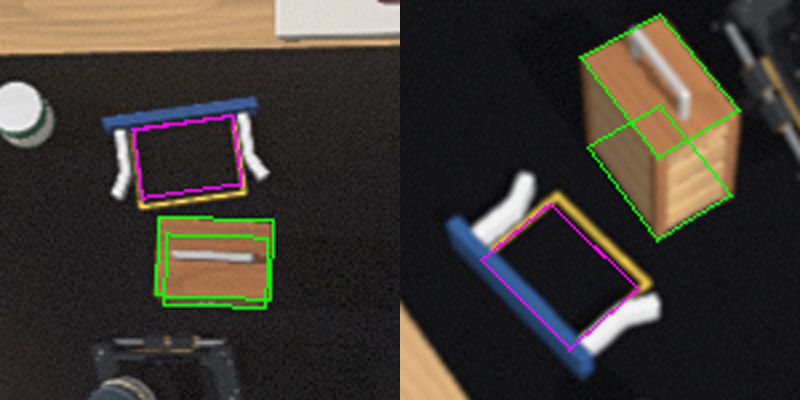

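The tool stands low behind the crate and clear of it (left crop around (165,370), right crop around (770,90)). The green box matches the crate. I'm starting the push.

Emit:
apply_moves --travel '[[-0.025,0.003,0.011],[-0.05,0.006,0.022],[-0.07,0.009,0.032],[-0.09,0.013,0.04],[-0.11,0.017,0.047],[-0.128,0.02,0.054],[-0.146,0.023,0.061],[-0.164,0.026,0.067],[-0.182,0.03,0.073],[-0.2,0.034,0.079],[-0.218,0.038,0.085],[-0.234,0.042,0.091]]' --rotation '[[-0.0005,-0.0004,-0.0006],[-0.001,-0.0008,-0.0012],[-0.0014,-0.0011,-0.0017],[-0.002,-0.0019,-0.003],[-0.0027,-0.0027,-0.0043],[-0.0034,-0.0035,-0.0056],[-0.004,-0.0043,-0.0069],[-0.0047,-0.0051,-0.0082],[-0.0052,-0.0058,-0.0093],[-0.0057,-0.0065,-0.0104],[-0.0063,-0.0072,-0.0115],[-0.0068,-0.0078,-0.0126]]' --hand '[-1,-1,-1,-1,-1,-1,-1,-1,-1,-1,-1,-1]'

```text
clock: 7.98
eef_pos: [0.5081, 0.0182, 0.0261]
ee_rot: [-148.3, 22.0, -163.7]
contact_force: [-20.1, 0.0, 12.5]
finger_gap: 0.0005
grasp_force: 10.0
```

```bash
cat > st.py <<'E'
import sys
from h import *
g=[float(a) for a in sys.argv[1:4]]; D=(.687,.048,.113)
S=imaging.grab_frame('scene'); T=imaging.grab_frame('top')
p,v=fit([S],g); print('scene fit',np.round(p,4),round(v,3))
for f in (S,T): print('net',[(round(d['p'],2),np.round(d['xyz'],3).tolist()) for t in('crate','crate_handle','dock') for d in spotter.landmark_of(f,t)[:1]])
d=R.from_euler('z',D[2]).inv().apply([p[0]-D[0],p[1]-D[1],0]); print('dock frame',np.round(d[:2]*1e3,1),round(p[2]-D[2],3))
if len(sys.argv)>4:
    a=[]
    for f in (T,S):
        im=f['pixels'].copy()
        for q,z,c in ((p,.165,(0,255,0)),(D,.001,(255,0,255))):
            uv=proj(f,box(q[:2],q[2],(-.045,-.065,0),(.045,.065,z)))
            for k in (0,4): cv2.polylines(im,[np.round(uv[k:k+4]*16).astype(np.int32)],True,c,1,shift=4)
        u=proj(f,[.65,.04,.05])[0].astype(int); a.append(cv2.resize(im[u[1]-75:u[1]+75,u[0]-75:u[0]+75],(400,400),interpolation=2))
    cv2.imwrite(sys.argv[4],np.hstack(a))
E
python3 st.py .57 .02 .05 pics/z3.png; python3 rel.py "[(.515,.021,.028,7),(.55,.027,.028,9)]"
```

```text
scene fit [0.5354 0.0177 0.1324] 0.813
net [(0.86, [0.549, 0.018, -0.001]), (0.61, [0.553, 0.01, 0.167]), (0.91, [0.687, 0.048, -0.0])]
net [(0.81, [0.552, 0.013, 0.002]), (0.69, [0.55, 0.018, 0.164]), (0.81, [0.686, 0.049, 0.003])]
dock frame [-154.  -13.] 0.019
8.38 [0.5087 0.0183 0.0262] [  2.8  31.7 -39.6 134.3  87.5  55.5  -7.3] F [-17.2   1.   10.2] gap 0.0003
(0.515, 0.021, 0.028, 7) T [-0.035, 0.006, 0.002] R [-0.0005, -0.0015, 0.0006] q [3, 30, -40, 135, 87, 55, -8] [ 0.  0. -0.]
(0.55, 0.027, 0.028, 9) T [-0.199, 0.023, 0.069] R [-0.0026, -0.0042, -0.0037] q [4, 31, -39, 132, 88, 54, -3] [-0.  0. -0.]
```

View pics/z3.png

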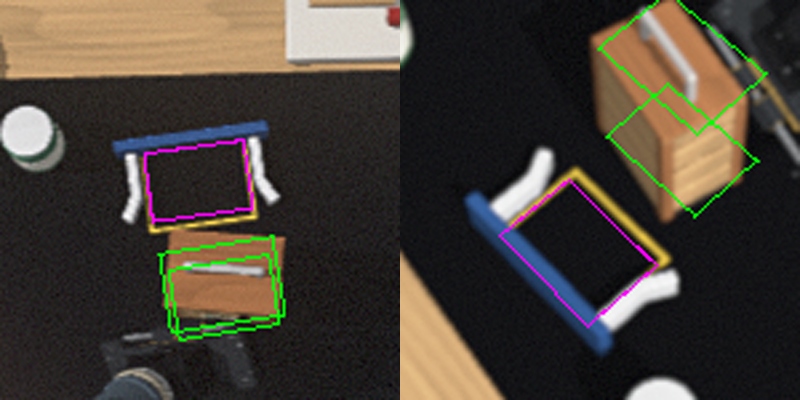

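The top crop shows the crate shifted about 15 mm forward with its handle at (225,270), not yet turned much. The green fit is wrong because the mask caught gripper trim, so I'll fix the mask and check clearances.

```bash
sed -i 's/cv2.morphologyEx(m&roi,cv2.MORPH_CLOSE,np.ones((7,7)))/cv2.morphologyEx(m\&roi,cv2.MORPH_OPEN,np.ones((5,5)))/' h.py
sed -i 's/^p,v=fit(\[S\],g).*/pt,v=fit([T],g); print("top fit",np.round(pt,4),round(v,3))\np,v=fit([S],g); print("scene fit",np.round(p,4),round(v,3))\np,v=fit([S,T],g); print("both",np.round(p,4),round(v,3))/' st.py
python3 st.py .551 .016 -.05 pics/z4.png; python3 - <<'E'
from clr import *
p=np.array(s['eef_pos']); r=R.from_euler('xyz',s['ee_rot'],degrees=True)
print(s['clock'],p,s['contact_force'],s['moment'],s['joint_efforts']); clr(p,r,(.551,.017),-.05)
E
```

```text
top fit [ 0.5508  0.0154 -0.0971] 0.972
scene fit [ 0.5473  0.0142 -0.056 ] 0.965
both [ 0.5502  0.0156 -0.092 ] 0.966
net [(0.91, [0.549, 0.017, -0.0]), (0.69, [0.722, -0.278, -0.001]), (0.77, [0.69, 0.047, -0.002])]
net [(0.73, [0.55, 0.012, 0.003]), (0.5, [0.549, 0.016, 0.166]), (0.79, [0.685, 0.046, 0.0])]
dock frame [-139.6  -16.7] -0.205
8.775 [0.50867658 0.01826844 0.02616095] [-17.56268998  -0.67117344  10.45589279] [-0.43362882  2.27232005 -1.68110696] [  0.27894597 -34.53978181  -4.16116878 -16.34216487   3.90378714
   0.79881342   0.17734738]
 tipfront [[-26.0, -16.0, 26.0], [-29.0, 10.0, 11.0]] lowF 4 body nearest [-27. -50. 131.] lowB [-111.   92.   10.]
```

View pics/z4.png

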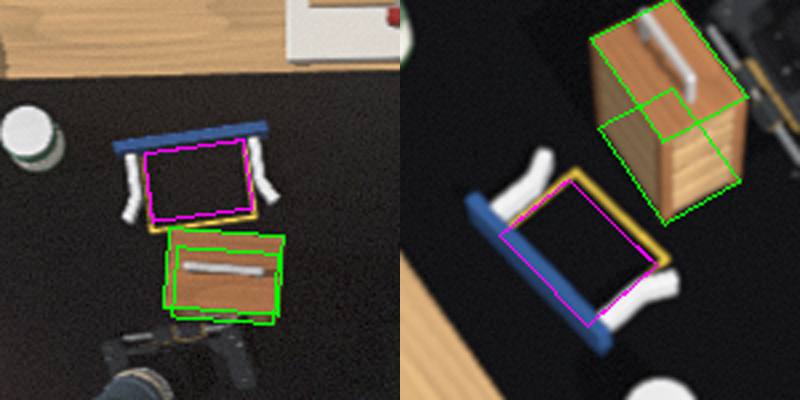

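Fits are now good: the crate is at (0.550, 0.0155) with yaw about -0.08. It moved about 18 mm less than my finger model predicts, so I'll look at the contact, with the model points overlaid.

```bash
python3 - <<'E'
from clr import *
p=np.array(s['eef_pos']); r=R.from_euler('xyz',s['ee_rot'],degrees=True)
F,B=corners(.015); F2=F.copy(); F2[:,2]=-.056
a=[]
for c in ('top','scene'):
    f=imaging.grab_frame(c); im=f['pixels'].copy(); u=proj(f,[.48,.03,.05])[0].astype(int)
    x0,y0=u[0]-50,u[1]-50; k=8
    cr=cv2.resize(im[y0:y0+100,x0:x0+100],None,fx=4,fy=4,interpolation=2)
    cr=cv2.convertScaleAbs(cr,alpha=1.6,beta=25)
    for pts,col in ((F,(0,0,255)),(F2,(0,255,255)),(B,(255,255,0))):
        for q in proj(f,r.apply(pts)+p): cv2.circle(cr,tuple(int(v) for v in (q-[x0,y0])*4+2),3,col,-1)
    a.append(cr)
w=imaging.grab_frame('wrist')['pixels']
cv2.imwrite('pics/z5.png',np.vstack([np.hstack(a),cv2.resize(w,(800,500))[250:450]]))
E
```

```text
(no output)
```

View pics/z5.png

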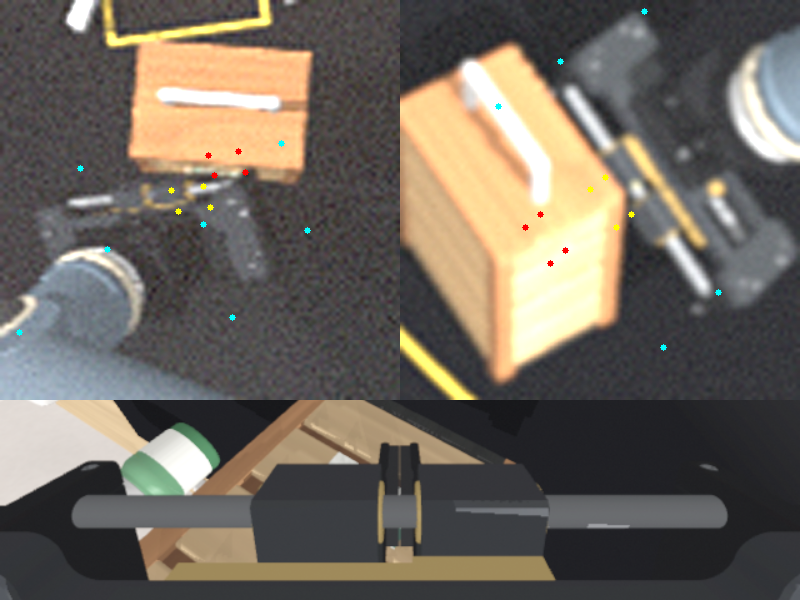

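```bash
python3 - <<'E'
from clr import *
p=np.array(s['eef_pos']); r=R.from_euler('xyz',s['ee_rot'],degrees=True)
f=imaging.grab_frame('wrist'); M=np.array(f['tool_from_camera']); K=np.array(f['mtx']); print(np.round(M,3).tolist(),np.round(K,0).tolist())
I=np.linalg.inv(M)
def wp(t): c=I[:3,:3]@t+I[:3,3]; u=K@c; return np.round(u[:2]/u[2],0)
for t in ([0,0,.014],[.0095,0,.014],[-.0095,0,.014],[0,0,-.056],[.0375,.095,-.056],[-.0375,.095,-.056],[.0375,-.095,-.056]): print(t,wp(np.array(t)))
for t in ('crate','jar','tin','dock','crate_handle'):
    for d in spotter.landmark_of(f,t)[:1]: print(t,round(d['p'],2),np.round(d['xyz'],3),'px',wp(r.inv().apply(np.array(d['xyz'])-p)))
for n,x in (('jar',(.723,-.277,0)),('tin',(.742,.254,0)),('crate c -x-y',(.5017,-.0461,0)),('crate c -x+y',(.5116,.0835,0))): print(n,wp(r.inv().apply(np.array(x)-p)))
for c in ('scene','top'):
    f=imaging.grab_frame(c); 
    for t in('crate','dock'): print(c,[(round(d['p'],2),np.round(d['xyz'],3)) for d in spotter.landmark_of(f,t)[:1]])
print(readout.read_state()['eef_pos'])
E
```

```text
[[0.001, -0.954, -0.299, 0.082], [1.0, 0.001, 0.001, 0.002], [-0.0, -0.299, 0.954, -0.185], [0.0, 0.0, 0.0, 1.0]] [[288.0, 0.0, 319.0], [0.0, 288.0, 202.0], [0.0, 0.0, 1.0]]
[0, 0, 0.014] [317. 228.]
[0.0095, 0, 0.014] [317. 216.]
[-0.0095, 0, 0.014] [317. 239.]
[0, 0, -0.056] [316. 280.]
[0.0375, 0.095, -0.056] [516. 211.]
[-0.0375, 0.095, -0.056] [488. 340.]
[0.0375, -0.095, -0.056] [115. 211.]
crate 0.75 [ 0.554  0.01  -0.003] px [322. 241.]
jar 0.7 [ 0.719 -0.278 -0.001] px [158. 231.]
jar [159. 233.]
tin [512. 449.]
crate c -x-y [264. 176.]
crate c -x+y [417. 251.]
scene [(0.97, array([ 0.553,  0.015, -0.001]))]
scene [(0.93, array([ 0.689,  0.047, -0.   ]))]
top [(0.76, array([0.548, 0.014, 0.001]))]
top [(0.58, array([0.683, 0.047, 0.   ]))]
[0.50864237 0.01824306 0.02612903]
```

Emit:
apply_moves --travel '[[0.04,0,-0.02],[0.06,0,-0.03],[0.06,0,-0.03]]' --rotation '[[0,0,0],[0,0,0],[0,0,0]]' --hand '[-1,-1,-1]'

```text
clock: 9.9
eef_pos: [0.5014, 0.0209, 0.0278]
ee_rot: [-148.4, 22.6, -163.5]
contact_force: [1.1, 0.2, 0.1]
finger_gap: 0.0013
grasp_force: 0.0
```

```bash
python3 - <<'E'
from clr import *
p=np.array(s['eef_pos']); r=R.from_euler('xyz',s['ee_rot'],degrees=True)
print(s['clock'],p,s['contact_force'],s['moment']); print(r.as_matrix().round(3)); clr(p,r,(.551,.017),-.07)
E
python3 st.py .551 .016 -.05
```

```text
9.9 [0.50144339 0.02090978 0.02782456] [1.11419999 0.1710276  0.12967898] [ 0.56809391  0.37897328 -0.03942125]
[[-0.885 -0.049  0.463]
 [-0.262  0.874 -0.409]
 [-0.385 -0.483 -0.787]]
 tipfront [[-33.0, -15.0, 28.0], [-36.0, 11.0, 13.0]] lowF 6 body nearest [-34. -49. 132.] lowB [-120.   92.   12.]
top fit [ 0.5502  0.0147 -0.09  ] 0.973
scene fit [ 0.5476  0.0144 -0.0589] 0.963
both [ 0.5499  0.0155 -0.0921] 0.966
net [(0.68, [0.551, 0.019, 0.0]), (0.56, [0.552, 0.012, 0.166]), (0.77, [0.687, 0.048, -0.001])]
net [(0.75, [0.552, 0.016, -0.001]), (0.66, [0.549, 0.018, 0.163]), (0.76, [0.683, 0.044, 0.002])]
dock frame [-139.9  -16.8] -0.205
```

The force vanished on backing off and the crate stayed put. The force line puts the contact low on the fingers, near the TCP, so contact happens about 18 mm later than I assumed. Next I'll push about 24 mm right of centre to turn the crate CCW.

```bash
python3 rel.py "[(.488,.018,.028,8),(.488,-.005,.028,9),(.505,-.005,.028,9),(.530,-.003,.028,9)]"
```

```text
10.3 [0.5013 0.0206 0.0277] [  2.4  31.2 -40.  135.4  87.9  55.5  -8.8] F [ 0.1 -0.   1.7] gap 0.0004
(0.488, 0.018, 0.028, 8) T [0.062, -0.009, -0.027] R [-0.001, -0.0014, -0.0019] q [2, 29, -41, 139, 88, 55, -11] [ 0.  0. -0.]
(0.488, -0.005, 0.028, 9) T [0.092, -0.11, 0.02] R [-0.002, -0.0027, -0.0041] q [5, 28, -40, 139, 88, 52, -7] [2.7 1.1 0.5]
(0.505, -0.005, 0.028, 9) T [0.016, -0.114, 0.06] R [-0.002, -0.0027, -0.0041] q [6, 28, -39, 139, 91, 52, -8] [-0.  0.  0.]
(0.53, -0.003, 0.028, 9) T [-0.097, -0.111, 0.113] R [-0.002, -0.0027, -0.0041] q [6, 29, -39, 136, 91, 52, -5] [-0. -0. -0.]
```

Emit:
apply_moves --travel '[[0.05,-0.005,-0.02],[0.062,-0.03,-0.02],[0.07,-0.07,0],[0.075,-0.112,0.03],[0.05,-0.114,0.045],[0.016,-0.114,0.06],[-0.01,-0.113,0.071],[-0.03,-0.112,0.081],[-0.05,-0.112,0.091],[-0.067,-0.111,0.099],[-0.082,-0.111,0.106],[-0.097,-0.111,0.113]]' --rotation '[[0,0,0],[-0.0005,-0.0005,-0.001],[-0.001,-0.001,-0.002],[-0.002,-0.0027,-0.004],[-0.002,-0.0027,-0.004],[-0.002,-0.0027,-0.004],[-0.002,-0.0027,-0.004],[-0.002,-0.0027,-0.004],[-0.002,-0.0027,-0.004],[-0.002,-0.0027,-0.004],[-0.002,-0.0027,-0.004],[-0.002,-0.0027,-0.004]]' --hand '[-1,-1,-1,-1,-1,-1,-1,-1,-1,-1,-1,-1]'

```text
clock: 11.8
eef_pos: [0.5237, -0.0073, 0.0265]
ee_rot: [-148.2, 22.1, -162.0]
contact_force: [-18.4, -2.9, 9.9]
finger_gap: 0.0003
grasp_force: 9.1
```

```bash
python3 st.py .565 .016 .03;  python3 rel.py "[(.54,0.001,.028,9),(.56,.005,.028,9)]"
```

```text
top fit [ 0.5685  0.0153 -0.0219] 0.975
scene fit [ 0.5659  0.0164 -0.0144] 0.961
both [ 0.568   0.0153 -0.0323] 0.96
net [(0.8, [0.566, 0.016, -0.001]), (0.59, [0.567, 0.014, 0.168]), (0.84, [0.686, 0.048, 0.001])]
net [(0.92, [0.566, 0.011, -0.0]), (0.55, [0.564, 0.019, 0.165]), (0.68, [0.685, 0.046, 0.002])]
dock frame [-121.9  -19. ] -0.145
12.2 [ 0.5245 -0.0072  0.0266] [  6.5  31.3 -38.3 134.4  91.6  52.7  -4.9] F [-15.8  -3.9   7.3] gap 0.0004
(0.54, 0.001, 0.028, 9) T [-0.083, 0.027, 0.014] R [-0.001, -0.0017, -0.0001] q [6, 30, -39, 134, 91, 52, -4] [-0. -0. -0.]
(0.56, 0.005, 0.028, 9) T [-0.176, 0.037, 0.053] R [-0.001, -0.0017, -0.0001] q [6, 31, -38, 132, 90, 52, -2] [-0. -0. -0.]
```

```bash
python3 rel.py "[(.515,-.007,.028,10),(.515,-.019,.028,10),(.527,-.019,.028,10),(.57,-.017,.028,13)]"
```

```text
12.2 [ 0.5245 -0.0072  0.0266] [  6.5  31.3 -38.3 134.4  91.6  52.7  -4.9] F [-15.8  -3.9   7.3] gap 0.0004
(0.515, -0.007, 0.028, 10) T [0.039, 0.001, -0.028] R [-0.002, -0.003, -0.0023] q [7, 29, -39, 138, 92, 52, -7] [0. 0. 0.]
(0.515, -0.019, 0.028, 10) T [0.056, -0.051, -0.004] R [-0.002, -0.003, -0.0023] q [8, 28, -39, 138, 94, 51, -7] [-0.  0.  0.]
(0.527, -0.019, 0.028, 10) T [0.003, -0.056, 0.024] R [-0.002, -0.003, -0.0023] q [8, 29, -39, 137, 94, 51, -5] [-0.  0. -0.]
(0.57, -0.017, 0.028, 13) T [-0.189, -0.063, 0.121] R [-0.0052, -0.0071, -0.0088] q [10, 30, -37, 133, 96, 48, 0] [-0.  0. -0.]
```

Emit:
apply_moves --travel '[[0.05,-0.01,-0.025],[0.075,-0.02,-0.035],[0.09,-0.07,-0.01],[0.06,-0.072,0.005],[0.035,-0.072,0.018],[0.01,-0.073,0.03],[-0.015,-0.074,0.043],[-0.043,-0.075,0.057],[-0.071,-0.076,0.071],[-0.1,-0.077,0.085],[-0.128,-0.078,0.1],[-0.157,-0.079,0.115]]' --rotation '[[-0.001,-0.001,-0.001],[-0.002,-0.003,-0.002],[-0.002,-0.003,-0.002],[-0.002,-0.003,-0.002],[-0.002,-0.003,-0.002],[-0.0025,-0.0035,-0.003],[-0.003,-0.004,-0.004],[-0.0034,-0.0046,-0.005],[-0.0038,-0.0052,-0.006],[-0.0043,-0.0058,-0.007],[-0.0048,-0.0065,-0.008],[-0.0052,-0.0071,-0.0088]]' --hand '[-1,-1,-1,-1,-1,-1,-1,-1,-1,-1,-1,-1]'

```text
clock: 13.7
eef_pos: [0.5645, -0.022, 0.028]
ee_rot: [-148.4, 22.7, -157.7]
contact_force: [-16.5, -5.2, 7.7]
finger_gap: 0.0004
grasp_force: 8.1
```

```bash
python3 st.py .60 .016 .1;  python3 rel.py "[(.56,0.001,.028,13),(.60,.005,.028,11)]"
```

```text
top fit [0.6014 0.0247 0.1987] 0.965
scene fit [0.5981 0.023  0.235 ] 0.938
both [0.6003 0.0256 0.2019] 0.945
net [(0.67, [0.599, 0.026, -0.002]), (0.65, [0.603, 0.021, 0.165]), (0.72, [0.685, 0.049, -0.001])]
net [(0.76, [0.6, 0.025, 0.004]), (0.5, [0.598, 0.027, 0.162]), (0.82, [0.684, 0.045, 0.001])]
dock frame [-88.7 -12.5] 0.089
14.1 [ 0.5658 -0.0217  0.0282] [ 10.3  31.7 -36.6 132.   97.2  48.4  -0. ] F [-9.5 -6.7  2.9] gap 0.0005
(0.56, 0.001, 0.028, 13) T [-0.015, 0.103, -0.055] R [-0.0002, 0.0002, -0.0003] q [8, 30, -38, 133, 94, 50, -1] [ 0. -0. -0.]
(0.6, 0.005, 0.028, 11) T [-0.192, 0.093, 0.039] R [0.002, 0.0029, 0.004] q [7, 33, -37, 128, 91, 51, 3] [-0. -0. -0.]
```

```bash
python3 rel.py "[(.550,-.018,.028,13),(.545,.018,.028,13),(.557,.021,.028,13),(.59,.028,.028,12)]"
```

```text
14.1 [ 0.5658 -0.0217  0.0282] [ 10.3  31.7 -36.6 132.   97.2  48.4  -0. ] F [-9.5 -6.7  2.9] gap 0.0005
(0.55, -0.018, 0.028, 13) T [0.061, 0.027, -0.046] R [-0.0002, 0.0002, -0.0003] q [10, 29, -38, 135, 96, 49, -2] [ 0. -0. -0.]
(0.545, 0.018, 0.028, 13) T [0.02, 0.186, -0.123] R [-0.0002, 0.0002, -0.0003] q [6, 30, -39, 135, 93, 51, -3] [ 0. -0. -0.]
(0.557, 0.021, 0.028, 13) T [-0.037, 0.191, -0.098] R [-0.0002, 0.0002, -0.0003] q [6, 31, -39, 133, 92, 52, -2] [-0. -0. -0.]
(0.59, 0.028, 0.028, 12) T [-0.19, 0.199, -0.028] R [0.0009, 0.0015, 0.0019] q [5, 33, -38, 128, 90, 52, 2] [-0. -0. -0.]
```

Emit:
apply_moves --travel '[[0.055,0,-0.03],[0.088,0.013,-0.05],[0.068,0.09,-0.09],[0.047,0.172,-0.127],[0.02,0.175,-0.115],[-0.01,0.177,-0.102],[-0.035,0.178,-0.09],[-0.06,0.18,-0.078],[-0.085,0.181,-0.067],[-0.11,0.182,-0.056],[-0.137,0.184,-0.044],[-0.163,0.185,-0.032]]' --rotation '[[0,0,0],[0,0,0],[0,0,0],[0,0,0],[0,0,0],[0,0,0],[0,0,0],[0,0,0],[0,0.0005,0.0005],[0.0005,0.001,0.001],[0.0005,0.001,0.0015],[0.0009,0.0015,0.0019]]' --hand '[-1,-1,-1,-1,-1,-1,-1,-1,-1,-1,-1,-1]'

```text
clock: 15.6
eef_pos: [0.5762, 0.0281, 0.0255]
ee_rot: [-149.0, 22.1, -158.5]
contact_force: [-42.7, 8.8, 21.9]
finger_gap: 0.0004
grasp_force: 20.3
```

```bash
python3 st.py .625 .03 .18 pics/z6.png;  python3 rel.py "[(.59,0.028,.028,12),(.62,.036,.028,10),(.64,.042,.028,9.5)]"
```

```text
top fit [0.6194 0.0278 0.0746] 0.97
scene fit [0.6168 0.0245 0.1338] 0.964
both [0.6198 0.027  0.0852] 0.96
net [(0.64, [0.619, 0.026, -0.002]), (0.64, [0.558, 0.414, -0.003]), (0.77, [0.686, 0.045, -0.004])]
net [(0.84, [0.619, 0.028, 0.002]), (0.47, [0.617, 0.031, 0.167]), (0.67, [0.685, 0.046, 0.001])]
dock frame [-69.2 -13.3] -0.028
16.0 [0.579  0.0322 0.0254] [  5.4  33.9 -38.3 128.   91.3  51.6   1.6] F [-29.2   8.5  10.4] gap 0.0002
(0.59, 0.028, 0.028, 12) T [-0.045, -0.032, 0.024] R [0.0027, -0.0003, 0.0013] q [5, 33, -38, 128, 90, 52, 2] [ 0. -0. -0.]
(0.62, 0.036, 0.028, 10) T [-0.188, -0.018, 0.084] R [0.0048, 0.0024, 0.0057] q [5, 35, -38, 124, 88, 54, 4] [-0. -0. -0.]
(0.64, 0.042, 0.028, 9.5) T [-0.284, -0.006, 0.122] R [0.0054, 0.0031, 0.0068] q [4, 36, -38, 121, 87, 54, 6] [-0. -0. -0.]
```

View pics/z6.png

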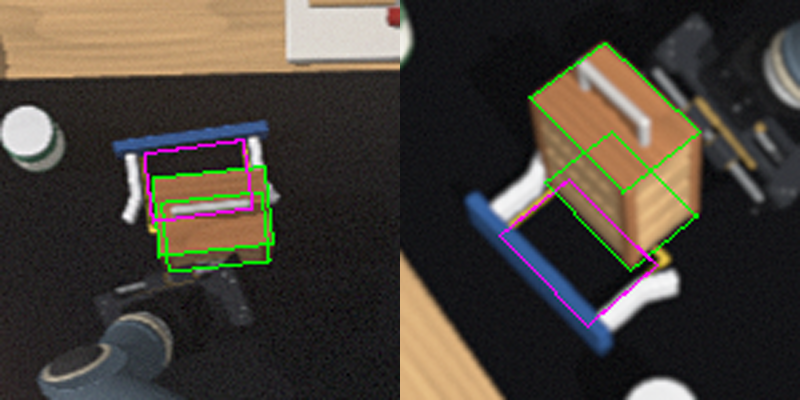

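The top crop shows the crate entering the dock mouth, with its right-front corner on the right flare near (270,190). It is roughly square (about -0.03 rad) and sits 13 mm to the right. I'll back off and push right of centre so it slides up the flare.

```bash
python3 rel.py "[(.563,.028,.028,11),(.563,.004,.028,11),(.578,.005,.028,11),(.60,.009,.028,11),(.612,.011,.028,11)]"
```

```text
16.0 [0.579  0.0322 0.0254] [  5.4  33.9 -38.3 128.   91.3  51.6   1.6] F [-29.2   8.5  10.4] gap 0.0002
(0.563, 0.028, 0.028, 11) T [0.071, -0.013, -0.042] R [0.0038, 0.0011, 0.0035] q [5, 32, -39, 131, 90, 53, -2] [ 0. -0.  0.]
(0.563, 0.004, 0.028, 11) T [0.112, -0.118, -0.0] R [0.0038, 0.0011, 0.0035] q [7, 31, -38, 132, 92, 51, -1] [0. 0. 0.]
(0.578, 0.005, 0.028, 11) T [0.046, -0.124, 0.035] R [0.0038, 0.0011, 0.0035] q [7, 32, -38, 130, 92, 51, 0] [-0. -0. -0.]
(0.6, 0.009, 0.028, 11) T [-0.055, -0.122, 0.082] R [0.0038, 0.0011, 0.0035] q [7, 33, -37, 128, 91, 51, 3] [-0. -0. -0.]
(0.612, 0.011, 0.028, 11) T [-0.11, -0.121, 0.108] R [0.0038, 0.0011, 0.0035] q [7, 33, -37, 126, 90, 51, 4] [-0. -0. -0.]
```

Emit:
apply_moves --travel '[[0.06,0.007,-0.035],[0.119,0.013,-0.066],[0.14,-0.04,-0.045],[0.16,-0.092,-0.024],[0.125,-0.095,-0.005],[0.094,-0.098,0.011],[0.07,-0.098,0.022],[0.045,-0.097,0.034],[0.02,-0.097,0.045],[-0.007,-0.096,0.058],[-0.035,-0.095,0.071],[-0.062,-0.095,0.084]]' --rotation '[[0,0,0],[0,0.0005,0.001],[0.001,0.0013,0.002],[0.001,0.0013,0.002],[0.001,0.0013,0.002],[0.001,0.0013,0.002],[0.001,0.0013,0.002],[0.001,0.0013,0.002],[0.001,0.0013,0.002],[0.001,0.0013,0.002],[0.001,0.0013,0.002],[0.001,0.0013,0.002]]' --hand '[-1,-1,-1,-1,-1,-1,-1,-1,-1,-1,-1,-1]'

```text
clock: 17.5
eef_pos: [0.5833, 0.0068, 0.0223]
ee_rot: [-148.9, 20.9, -160.0]
contact_force: [-84.3, 12.2, 44.5]
finger_gap: 0.0004
grasp_force: 36.5
```

```bash
python3 st.py .64 .035 .13;  python3 rel.py "[(.612,0.011,.028,11),(.63,.014,.028,10),(.65,.018,.028,10)]"
```

```text
top fit [0.6293 0.0325 0.0489] 0.939
scene fit [0.623  0.0306 0.0493] 0.975
both [0.6256 0.0322 0.0033] 0.937
net [(0.78, [0.624, 0.032, -0.0]), (0.73, [0.626, 0.027, 0.164]), (0.7, [0.685, 0.048, -0.0])]
net [(0.94, [0.626, 0.031, 0.002]), (0.64, [0.623, 0.034, 0.164]), (0.93, [0.685, 0.047, 0.005])]
dock frame [-62.8  -8.8] -0.11
17.9 [0.5927 0.0184 0.0239] [  7.   34.3 -37.5 126.4  90.9  50.5   4.1] F [-56.4  17.9  26.8] gap 0.0003
(0.612, 0.011, 0.028, 11) T [-0.079, -0.055, 0.043] R [0.0039, -0.0012, 0.0023] q [7, 33, -37, 126, 90, 51, 4] [-0. -0. -0.]
(0.63, 0.014, 0.028, 10) T [-0.162, -0.054, 0.081] R [0.005, 0.0001, 0.0045] q [7, 35, -37, 123, 89, 52, 6] [-0. -0. -0.]
(0.65, 0.018, 0.028, 10) T [-0.256, -0.049, 0.122] R [0.005, 0.0001, 0.0045] q [7, 36, -37, 121, 88, 52, 8] [-0. -0. -0.]
```

```bash
python3 - <<'E'
from clr import *
p=np.array(s['eef_pos']); r=R.from_euler('xyz',s['ee_rot'],degrees=True); F=np.array(s['contact_force']); M=np.array(s['moment'])-[.57,.38,-.04]
print(s['clock'],p,F,M,'F.M/F2',F@M/(F@F)); z=r.apply([0,0,1]); print(r.as_matrix().round(2))
C=np.array([.625,.0315,0]); c=R.from_euler('z',.045).inv()
r0=np.cross(F,M)/(F@F)
for d in (0,.12,.15,.17,.19,.22):
    a=c.apply(p-d*z+r0-C); u=c.apply(F); k=(-.045-a[0])/u[0]; print(d,np.round((a+k*u)*1e3))
clr(p,r,C,.045)
E
```

```text
17.9 [0.59266866 0.01839182 0.02386348] [-56.38996686  17.9391377   26.75629571] [ 0.35364649  6.01277595 -2.94476595] F.M/F2 0.0021649759550315655
[[-0.87 -0.13  0.48]
 [-0.33  0.87 -0.36]
 [-0.37 -0.47 -0.8 ]]
0 [-45. -61. -77.]
0.12 [-45. -36.  -8.]
0.15 [-45. -30.   9.]
0.17 [-45. -26.  21.]
0.19 [-45. -22.  32.]
0.22 [-45. -16.  50.]
 tipfront [[-17.0, -27.0, 23.0], [-19.0, -1.0, 9.0]] lowF 2 body nearest [-17. -63. 127.] lowB [-101.   82.   10.]
```

Force reached 84 N, so the crate is wedging on the flare. I'll back off and then push diagonally along the flare from the right side.

Emit:
apply_moves --travel '[[0.06,0,-0.03],[0.12,0,-0.06],[0.18,0,-0.09],[0.23,0,-0.12],[0.23,0,-0.12]]' --rotation '[[0,0,0],[0,0,0],[0,0,0],[0,0,0],[0,0,0]]' --hand '[-1,-1,-1,-1,-1]'

```text
clock: 18.52
eef_pos: [0.5583, 0.0043, 0.0317]
ee_rot: [-148.6, 23.1, -159.1]
contact_force: [1.2, -0.8, 0.6]
finger_gap: 0.0002
grasp_force: 0.0
```

```bash
python3 st.py .625 .031 .06;python3 rel.py "[(.565,-.002,.028,11),(.582,0.0,.028,11),(.592,.007,.028,11),(.606,.017,.028,11),(.618,.026,.028,11)]"
```

```text
top fit [ 0.634   0.0384 -0.0308] 0.983
scene fit [ 0.6317  0.0362 -0.0323] 0.97
both [ 0.6338  0.0376 -0.0502] 0.969
net [(0.92, [0.633, 0.039, 0.001]), (0.61, [0.635, 0.034, 0.168]), (0.69, [0.685, 0.045, -0.002])]
net [(0.73, [0.634, 0.037, -0.0]), (0.42, [0.632, 0.039, 0.166]), (0.82, [0.683, 0.044, 0.003])]
dock frame [-54.   -4.3] -0.163
18.93 [0.5589 0.0047 0.0315] [  7.3  31.8 -38.  131.5  93.4  50.9  -1.3] F [ 0.1 -0.4 -0.1] gap 0.0006
(0.565, -0.002, 0.028, 11) T [-0.009, -0.024, 0.041] R [0.0011, 0.0016, 0.0004] q [8, 31, -38, 132, 92, 51, -1] [ 0.  0. -0.]
(0.582, 0.0, 0.028, 11) T [-0.085, -0.025, 0.08] R [0.0011, 0.0016, 0.0004] q [8, 32, -38, 130, 92, 51, 1] [-0. -0. -0.]
(0.592, 0.007, 0.028, 11) T [-0.139, -0.0, 0.092] R [0.0011, 0.0016, 0.0004] q [7, 32, -38, 129, 91, 51, 2] [-0. -0. -0.]
(0.606, 0.017, 0.028, 11) T [-0.216, 0.035, 0.108] R [0.0011, 0.0016, 0.0004] q [6, 33, -38, 127, 90, 52, 3] [-0. -0. -0.]
(0.618, 0.026, 0.028, 11) T [-0.282, 0.068, 0.122] R [0.0011, 0.0016, 0.0004] q [6, 34, -38, 125, 89, 52, 5] [-0. -0. -0.]
```

```bash
python3 rel.py "[(.562,-.006,.029,7),(.586,-.006,.029,7),(.608,-.003,.029,8)]"
```

```text
18.93 [0.5589 0.0047 0.0315] [  7.3  31.8 -38.  131.5  93.4  50.9  -1.3] F [ 0.1 -0.4 -0.1] gap 0.0006
(0.562, -0.006, 0.029, 7) T [0.009, -0.042, 0.037] R [0.0054, 0.0069, 0.0092] q [7, 31, -38, 131, 89, 53, -2] [ 0. -0. -0.]
(0.586, -0.006, 0.029, 7) T [-0.094, -0.056, 0.097] R [0.0054, 0.0069, 0.0092] q [7, 32, -37, 128, 89, 52, 1] [-0. -0. -0.]
(0.608, -0.003, 0.029, 8) T [-0.194, -0.055, 0.146] R [0.0044, 0.0056, 0.007] q [8, 33, -37, 126, 89, 52, 3] [-0.  0. -0.]
```

Emit:
apply_moves --travel '[[0.009,-0.042,0.037],[-0.04,-0.05,0.067],[-0.094,-0.056,0.097],[-0.12,-0.056,0.11],[-0.14,-0.056,0.12],[-0.16,-0.055,0.13],[-0.178,-0.055,0.138],[-0.194,-0.055,0.146]]' --rotation '[[0.005,0.007,0.009],[0.0054,0.0069,0.0092],[0.0054,0.0069,0.0092],[0.0054,0.0069,0.0092],[0.005,0.0065,0.0085],[0.005,0.0062,0.008],[0.0047,0.006,0.0075],[0.0044,0.0056,0.007]]' --hand '[-1,-1,-1,-1,-1,-1,-1,-1]'

```text
clock: 19.92
eef_pos: [0.5901, -0.006, 0.0243]
ee_rot: [-148.4, 21.2, -163.2]
contact_force: [-60.7, 5.9, 37.3]
finger_gap: 0.0003
grasp_force: 30.8
```

```bash
python3 st.py .64 .04 .06;python3 rel.py "[(.608,-.003,.029,8),(.63,-.001,.029,9)]"
```

```text
top fit [ 0.6354  0.0388 -0.0425] 0.96
scene fit [ 0.6309  0.035  -0.0308] 0.963
both [ 0.6336  0.0376 -0.0394] 0.953
net [(0.66, [0.633, 0.037, -0.003]), (0.65, [0.636, 0.032, 0.169]), (0.69, [0.689, 0.046, -0.002])]
net [(0.75, [0.634, 0.036, 0.0]), (0.61, [0.632, 0.04, 0.167]), (0.8, [0.684, 0.047, 0.001])]
dock frame [-54.2  -4.3] -0.152
20.32 [ 0.59   -0.006   0.0241] [  7.2  34.6 -36.5 125.6  88.5  52.5   3.7] F [-54.5   5.2  32.3] gap 0.0004
(0.608, -0.003, 0.029, 8) T [-0.093, -0.005, 0.015] R [-0.0005, -0.004, 0.001] q [8, 33, -37, 126, 89, 52, 3] [ 0.  0. -0.]
(0.63, -0.001, 0.029, 9) T [-0.194, -0.003, 0.06] R [-0.0016, -0.0054, -0.0012] q [8, 34, -36, 123, 89, 51, 6] [-0.  0. -0.]
```

```bash
python3 - <<'E'
from clr import *
a=[]
def seg(f,cr,x0,y0,pts,col):
    u=((proj(f,np.array(pts))-[x0,y0])*6).astype(int); cv2.polylines(cr,[u],False,col,1)
D=np.array([.687,.048,0]); rd=R.from_euler('z',.113)
for c,o in (('top',[.66,.045,.05]),('scene',[.66,.03,.05])):
    f=imaging.grab_frame(c); u=proj(f,o)[0].astype(int); x0,y0=u[0]-33,u[1]-48
    cr=cv2.resize(f['pixels'][y0:y0+96,x0:x0+66],None,fx=6,fy=6,interpolation=2); cr=cv2.convertScaleAbs(cr,alpha=1.4,beta=20)
    for sy in (1,-1): seg(f,cr,x0,y0,rd.apply([[-.042,sy*.089,.03],[-.012,sy*.073,.03],[.045,sy*.073,.03]])+D,(255,0,255))
    b=box((.6336,.0376),-.04,(-.045,-.065,0),(.045,.065,.165)); seg(f,cr,x0,y0,b[[0,1,2,3,0]],(0,255,0)); seg(f,cr,x0,y0,b[[4,5,6,7,4]],(0,255,0))
    a.append(cr)
cv2.imwrite('pics/z7.png',np.hstack(a))
E
```

```text
(no output)
```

View pics/z7.png

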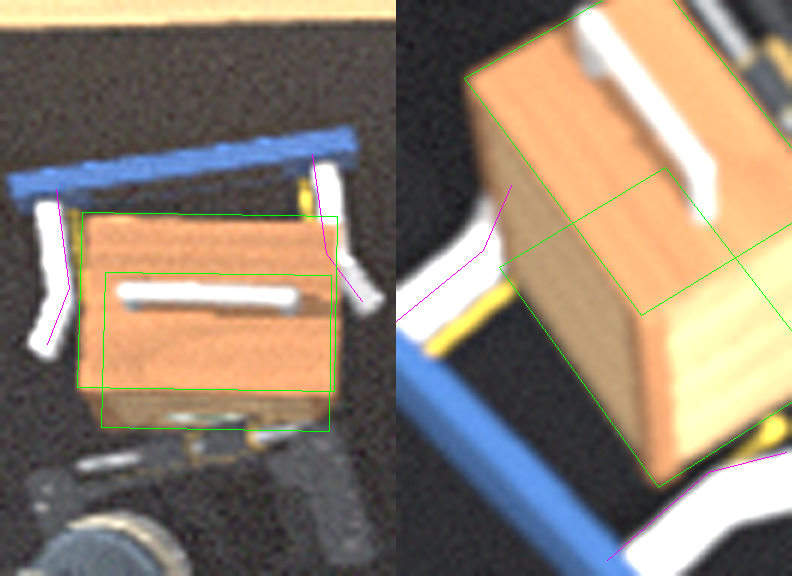

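The crate is inside the mouth but turned about 0.14 rad clockwise, touching the right flare. The tool sagged to z = 0.024 with an upward force, so the fingertip is probably digging into the mat. I'll back off, raise the tool about 12 mm and push the same side again.

Emit:
apply_moves --travel '[[0.08,0,-0.04],[0.15,-0.01,-0.09],[0.14,-0.03,-0.13],[0.14,-0.03,-0.13]]' --rotation '[[0,0,0],[0,0,0],[0,0,0],[0,0,0]]' --hand '[-1,-1,-1,-1]'

```text
clock: 20.92
eef_pos: [0.573, -0.0051, 0.0431]
ee_rot: [-148.4, 22.8, -162.6]
contact_force: [0.8, -0.3, -0.5]
finger_gap: -0.0
grasp_force: 0.0
```

```bash
python3 rel.py "[(.575,-.008,.042,7),(.59,-.008,.042,7),(.605,-.006,.042,8)]"
```

```text
20.93 [ 0.573  -0.0051  0.0431] [  7.6  31.4 -37.5 128.5  88.7  51.8   1.9] F [ 0.8 -0.3 -0.5] gap -0.0
(0.575, -0.008, 0.042, 7) T [-0.003, -0.011, 0.015] R [0.001, 0.0018, 0.0019] q [8, 30, -38, 129, 87, 52, 2] [ 0. -0. -0.]
(0.59, -0.008, 0.042, 7) T [-0.068, -0.015, 0.05] R [0.001, 0.0018, 0.0019] q [8, 31, -37, 128, 87, 52, 3] [-0. -0. -0.]
(0.605, -0.006, 0.042, 8) T [-0.137, -0.011, 0.081] R [-0.0001, 0.0005, -0.0003] q [8, 32, -37, 126, 87, 51, 5] [-0.  0. -0.]
```

Short push, then a check.

Emit:
apply_moves --travel '[[-0.003,-0.011,0.015],[-0.035,-0.013,0.033],[-0.068,-0.015,0.05],[-0.085,-0.014,0.058],[-0.1,-0.013,0.065]]' --rotation '[[0,0,0],[0,0,0],[0,0,0],[0,0,0],[0,0,0]]' --hand '[-1,-1,-1,-1,-1]'

```text
clock: 21.55
eef_pos: [0.5894, -0.0088, 0.0385]
ee_rot: [-148.4, 22.2, -162.9]
contact_force: [-26.2, 3.2, 15.9]
finger_gap: 0.0007
grasp_force: 13.5
```

```bash
python3 st.py .64 .04 -.02;python3 rel.py "[(.605,-.006,.042,8),(.62,-.004,.042,8)]"; python3 - <<'E'
from clr import *
p=np.array(s['eef_pos']); r=R.from_euler('xyz',s['ee_rot'],degrees=True); F=np.array(s['contact_force']); M=np.array(s['moment'])-[.57,.38,-.04]
z=r.apply([0,0,1]); C=np.array([.6345,.038,0]); c=R.from_euler('z',-.035).inv(); r0=np.cross(F,M)/(F@F); print(F,M)
for d in (.12,.15,.17,.19,.22):
    a=c.apply(p-d*z+r0-C); u=c.apply(F); k=(-.045-a[0])/u[0]; print(d,np.round((a+k*u)*1e3))
clr(p,r,C,-.035)
E
```

```text
top fit [ 0.6371  0.0387 -0.0154] 0.968
scene fit [ 0.6325  0.0356 -0.0445] 0.971
both [ 0.6345  0.0375 -0.0275] 0.959
net [(0.63, [0.635, 0.034, 0.168]), (0.62, [0.688, 0.049, -0.001])]
net [(0.73, [0.635, 0.037, 0.001]), (0.42, [0.633, 0.04, 0.165]), (0.78, [0.686, 0.044, 0.001])]
dock frame [-53.3  -4.5] -0.141
21.95 [ 0.5892 -0.0087  0.0384] [  8.   32.7 -36.8 126.3  88.2  51.7   4.2] F [-21.3   1.5  12.4] gap 0.0009
(0.605, -0.006, 0.042, 8) T [-0.08, -0.002, 0.017] R [-0.0003, -0.0015, 0.0003] q [8, 31, -37, 126, 87, 51, 5] [-0.  0. -0.]
(0.62, -0.004, 0.042, 8) T [-0.15, 0.002, 0.047] R [-0.0003, -0.0015, 0.0003] q [8, 32, -37, 124, 87, 52, 7] [-0. -0. -0.]
[-21.31937915   1.48782948  12.40818856] [-0.84706437  2.27173731 -1.71235553]
0.12 [-45. -84.  -4.]
0.15 [-45. -73.  11.]
0.17 [-45. -65.  21.]
0.19 [-45. -58.  32.]
0.22 [-45. -47.  47.]
 tipfront [[-27.0, -64.0, 38.0], [-30.0, -38.0, 24.0]] lowF 16 body nearest [-29. -98. 143.] lowB [-112.   45.   22.]
```

```bash
cat > opt2.py <<'E'
from tgt import *
from clr import corners
rng=np.random.default_rng(1); q0c=np.array(s['joint_positions'])
C=np.array([.6345,.0375,0]); psi=-.035; ex=R.from_euler('z',psi).apply([1,0,0]); ey=R.from_euler('z',psi).apply([0,1,0]); n=-ey
F,B=corners(.015)
def cost(q):
    p,r=fk(q,P,S); m=lambda v:np.maximum(v,0); ft=r.apply(F)+p; b=r.apply(B)+p; k=np.argmax(ft@n); c=ft[k]
    return np.r_[((c-C)@n+.065)*100,((ft.mean(0)-C)@ex+.034)*100,m((b@n).max()-c@n+.006)*100,m(.03-b[:,2].min())*100,(ft[:,2].min()-.014)*100,m(c[2]-.032)*100,(q-q0c)*2e-3]
sols=[]
for i in range(16):
    q0=q0c if i==0 else q0c+rng.normal(size=7)*[30,20,30,20,40,25,60]
    o=least_squares(cost,np.clip(q0,lo+4,hi-4),bounds=(lo+3,hi-3),max_nfev=80); sols.append((o.cost,o.x))
sols.sort(key=lambda a:a[0])
for c,q in sols[:4]:
    p,r=fk(q,P,S); b=r.apply(B)+p; ft=r.apply(F)+p
    print(round(c,3),np.round(cost(q)[:7],1),np.round(q).tolist(),np.round(p,4),'z',r.apply([0,0,1]).round(2),'y',r.apply([0,1,0]).round(2),'bodylow',b[:,2].min().round(3))
np.save('qside.npy',sols[0][1])
p0=np.array(s['eef_pos']); r0=R.from_euler('xyz',s['ee_rot'],degrees=True); pe,re=fk(sols[0][1],P,S); print('rv',(r0.inv()*re).as_rotvec(degrees=True))
E
python3 opt2.py
```

```text
0.014 [ 0.  0.  0.  0. -0.  0. -0.] [-15.0, 46.0, -30.0, 97.0, 55.0, 84.0, -51.0] [0.6023 0.1241 0.0331] z [ 0.06 -0.69 -0.72] y [ 0.95  0.26 -0.18] bodylow 0.031
0.014 [ 0.  0.  0.  0. -0.  0. -0.] [-15.0, 46.0, -30.0, 97.0, 55.0, 84.0, -51.0] [0.6023 0.1241 0.0331] z [ 0.06 -0.69 -0.72] y [ 0.95  0.26 -0.18] bodylow 0.031
0.014 [ 0.  0.  0.  0. -0.  0. -0.] [-15.0, 46.0, -30.0, 97.0, 55.0, 84.0, -51.0] [0.6023 0.1241 0.0331] z [ 0.06 -0.69 -0.72] y [ 0.95  0.26 -0.18] bodylow 0.031
0.016 [ 0.  0.  0.  0. -0.  0. -0.] [2.0, 40.0, -47.0, 112.0, 69.0, 69.0, 89.0] [0.599  0.1185 0.0349] z [ 0.29 -0.45 -0.84] y [-0.94  0.03 -0.34] bodylow 0.034
rv [28.53102519 11.58408237 69.70987019]
```

Emit:
apply_moves --travel '[[0.08,0,-0.04],[0.16,0,-0.1],[0.24,0,-0.2],[0.24,-0.05,-0.4],[0.2,-0.15,-0.6],[0.15,-0.2,-0.8],[0.1,-0.25,-0.95],[0.1,-0.25,-0.95]]' --rotation '[[0,0,0],[0,0,0],[0,0,0],[0,0,0],[0,0,0],[0,0,0],[0,0,0],[0,0,0]]' --hand '[-1,-1,-1,-1,-1,-1,-1,-1]'

```text
clock: 22.95
eef_pos: [0.4931, 0.021, 0.2092]
ee_rot: [-148.3, 23.0, -162.5]
contact_force: [0.4, 0.3, -0.3]
finger_gap: 0.0008
grasp_force: 0.0
```

```bash
sed -i '/^for w in/i RT=fk(np.load("qside.npy"),P,S)[1] if len(sys.argv)>2 else RT' rel.py; python3 rel.py "[(.5,.14,.2,0),(.56,.19,.14,0),(.592,.165,.036,0),(.592,.142,.036,0)]" side
```

```text
22.95 [0.4931 0.021  0.2092] [ 13.6   6.  -46.9 128.5  57.2  51.   28.9] F [ 0.4  0.3 -0.3] gap 0.0008
(0.5, 0.14, 0.2, 0) T [-0.176, 0.54, -0.186] R [0.0809, 0.034, 0.1925] q [-18, 28, -33, 103, 43, 92, -46] [ 0. -0.  0.]
(0.56, 0.19, 0.14, 0) T [-0.391, 0.885, 0.091] R [0.0809, 0.034, 0.1925] q [-21, 38, -31, 94, 46, 92, -48] [-0. -0.  0.]
(0.592, 0.165, 0.036, 0) T [-0.294, 1.018, 0.625] R [0.0809, 0.034, 0.1925] q [-20, 47, -28, 95, 52, 85, -51] [-0.  0.  0.]
(0.592, 0.142, 0.036, 0) T [-0.262, 0.917, 0.671] R [0.0809, 0.034, 0.1925] q [-18, 46, -28, 97, 52, 83, -51] [0. 0. 0.]
```

Emit:
apply_moves --travel '[[-0.04,0.13,-0.05],[-0.08,0.26,-0.1],[-0.12,0.4,-0.15],[-0.176,0.54,-0.186],[-0.22,0.62,-0.13],[-0.28,0.7,-0.07],[-0.33,0.8,0],[-0.391,0.885,0.091],[-0.391,0.885,0.091],[-0.391,0.885,0.091]]' --rotation '[[0.01,0.004,0.024],[0.02,0.008,0.048],[0.03,0.013,0.072],[0.04,0.017,0.096],[0.05,0.021,0.12],[0.06,0.025,0.144],[0.07,0.03,0.168],[0.081,0.034,0.192],[0.081,0.034,0.192],[0.081,0.034,0.192]]' --hand '[-1,-1,-1,-1,-1,-1,-1,-1,-1,-1]'

```text
clock: 24.2
eef_pos: [0.5571, 0.1882, 0.1351]
ee_rot: [-165.4, 42.1, 115.6]
contact_force: [0.1, 0.3, 0.2]
finger_gap: 0.0004
grasp_force: 0.0
```

```bash
python3 st.py .634 .038 -.03; python3 rel.py "[(.594,.165,.038,0),(.594,.125,.038,0),(.594,.11,.04,0),(.594,.1,.041,0),(.594,.09,.042,0)]" side
```

```text
top fit [ 0.6329  0.0376 -0.0404] 0.982
scene fit [ 0.6315  0.0342 -0.0493] 0.964
both [ 0.6333  0.0374 -0.0384] 0.97
net [(0.95, [0.634, 0.04, -0.003]), (0.6, [0.637, 0.033, 0.164])]
net [(0.76, [0.633, 0.038, 0.001]), (0.45, [0.634, 0.041, 0.165]), (0.72, [0.682, 0.049, 0.001])]
dock frame [-54.5  -4.5] -0.151
24.6 [0.5578 0.1885 0.1369] [-18.4  41.5 -35.3  92.6  49.1  94.2 -49.5] F [ 0.8  0.9 -0.5] gap 0.0002
(0.594, 0.165, 0.038, 0) T [0.195, 0.231, 0.447] R [-0.0008, 0.0, 0.001] q [-17, 48, -33, 95, 54, 87, -53] [0. 0. 0.]
(0.594, 0.125, 0.038, 0) T [0.061, 0.178, 0.585] R [-0.0008, 0.0, 0.001] q [-14, 46, -32, 98, 55, 85, -52] [0. 0. 0.]
(0.594, 0.11, 0.04, 0) T [0.004, 0.156, 0.63] R [-0.0008, 0.0, 0.001] q [-13, 45, -32, 99, 56, 84, -52] [ 0.  0. -0.]
(0.594, 0.1, 0.041, 0) T [-0.033, 0.142, 0.661] R [-0.0008, 0.0, 0.001] q [-12, 45, -32, 100, 56, 84, -51] [ 0.  0. -0.]
(0.594, 0.09, 0.042, 0) T [-0.069, 0.128, 0.692] R [-0.0008, 0.0, 0.001] q [-11, 44, -32, 100, 56, 83, -51] [ 0.  0. -0.]
```

Emit:
apply_moves --travel '[[0.07,0.08,0.15],[0.14,0.16,0.3],[0.195,0.231,0.447],[0.13,0.205,0.515],[0.061,0.178,0.585],[0.03,0.167,0.607],[0.004,0.156,0.63],[-0.014,0.149,0.645],[-0.033,0.142,0.661]]' --rotation '[[0,0,0],[0,0,0],[0,0,0],[0,0,0],[0,0,0],[0,0,0],[0,0,0],[0,0,0],[0,0,0]]' --hand '[-1,-1,-1,-1,-1,-1,-1,-1,-1]'

```text
clock: 25.72
eef_pos: [0.594, 0.1003, 0.0408]
ee_rot: [-165.7, 42.1, 115.4]
contact_force: [0.2, 1.0, -0.1]
finger_gap: 0.0003
grasp_force: 0.0
```

```bash
python3 st.py .63 .035 .05; python3 rel.py "[(.594,.1,.041,0),(.594,.09,.042,0),(.594,.08,.042,0)]" side
```

```text
top fit [ 0.635   0.0371 -0.039 ] 0.98
scene fit [ 0.6328  0.0359 -0.0458] 0.969
both [ 0.6337  0.0384 -0.0355] 0.973
net [(0.63, [0.634, 0.032, 0.168]), (0.67, [0.685, 0.049, 0.001])]
net [(0.89, [0.636, 0.034, -0.001]), (0.57, [0.631, 0.043, 0.164]), (0.77, [0.682, 0.044, -0.001])]
dock frame [-54.1  -3.5] -0.148
26.12 [0.5939 0.1004 0.0404] [-12.3  46.7 -31.6  97.7  56.2  84.  -50.6] F [-0.1  0.4 -0.2] gap 0.0001
(0.594, 0.1, 0.041, 0) T [-0.004, -0.001, -0.001] R [-0.0009, -0.0, 0.0011] q [-12, 45, -32, 100, 56, 84, -51] [ 0.  0. -0.]
(0.594, 0.09, 0.042, 0) T [-0.04, -0.015, 0.03] R [-0.0009, -0.0, 0.0011] q [-11, 44, -32, 100, 56, 83, -51] [ 0.  0. -0.]
(0.594, 0.08, 0.042, 0) T [-0.074, -0.028, 0.065] R [-0.0009, -0.0, 0.0011] q [-10, 44, -32, 101, 56, 82, -51] [0. 0. 0.]
```

Emit:
apply_moves --travel '[[-0.018,-0.007,0.014],[-0.036,-0.014,0.028],[-0.054,-0.021,0.046],[-0.072,-0.028,0.063]]' --rotation '[[0,0,0],[0,0,0],[0,0,0],[0,0,0]]' --hand '[-1,-1,-1,-1]'

```text
clock: 26.62
eef_pos: [0.5908, 0.0925, 0.0403]
ee_rot: [-166.0, 40.9, 115.5]
contact_force: [-11.2, 26.1, 6.4]
finger_gap: 0.0001
grasp_force: 13.5
```

```bash
python3 st.py .63 .035 .05; python3 rel.py "[(.594,.08,.042,0),(.592,.065,.043,0)]" side
```

```text
top fit [ 0.6309  0.0354 -0.0172] 0.98
scene fit [ 0.631   0.0334 -0.0124] 0.973
both [ 0.6312  0.0346 -0.0216] 0.974
net [(0.65, [0.633, 0.036, -0.001]), (0.52, [0.635, 0.033, 0.165]), (0.93, [0.687, 0.05, -0.002])]
net [(0.66, [0.632, 0.035, 0.003]), (0.4, [0.631, 0.037, 0.167]), (0.93, [0.682, 0.047, 0.001])]
dock frame [-57.  -7.] -0.135
27.02 [0.5904 0.0923 0.0404] [-11.   45.8 -32.1  99.1  56.2  82.6 -50. ] F [-9.4 21.2  3.8] gap 0.0005
(0.594, 0.08, 0.042, 0) T [-0.053, -0.001, 0.037] R [0.0004, -0.0028, 0.0023] q [-10, 44, -32, 101, 56, 82, -51] [ 0.  0. -0.]
(0.592, 0.065, 0.043, 0) T [-0.104, -0.032, 0.084] R [0.0004, -0.0028, 0.0023] q [-9, 43, -32, 102, 57, 82, -50] [ 0.  0. -0.]
```

Emit:
apply_moves --travel '[[-0.015,-0.01,0.013],[-0.03,-0.021,0.025],[-0.044,-0.032,0.038],[-0.058,-0.042,0.05]]' --rotation '[[0,0,0],[0,0,0],[0,0,0],[0,0,0]]' --hand '[-1,-1,-1,-1]'

```text
clock: 27.52
eef_pos: [0.5806, 0.0848, 0.0404]
ee_rot: [-165.7, 40.0, 115.9]
contact_force: [-26.9, 38.9, 9.1]
finger_gap: 0.0003
grasp_force: 21.8
```

```bash
python3 st.py .625 .032 .1; python3 rel.py "[(.59,.065,.042,0),(.588,.055,.043,0)]" side
```

```text
top fit [0.6264 0.0314 0.0536] 0.974
scene fit [0.6252 0.0293 0.071 ] 0.973
both [0.6268 0.032  0.0523] 0.972
net [(0.87, [0.623, 0.031, -0.002]), (0.5, [0.627, 0.031, 0.166]), (0.59, [0.687, 0.048, -0.002])]
net [(0.77, [0.626, 0.03, -0.002]), (0.86, [0.684, 0.045, -0.0])]
dock frame [-61.6  -9.1] -0.061
27.93 [0.58   0.0845 0.0404] [-10.   44.8 -32.6 100.9  55.9  81.4 -49.8] F [-26.1  37.    9.1] gap 0.0008
(0.59, 0.065, 0.042, 0) T [-0.089, 0.018, 0.062] R [0.0002, -0.0051, 0.0038] q [-9, 43, -32, 103, 57, 81, -51] [0. 0. 0.]
(0.588, 0.055, 0.043, 0) T [-0.123, -0.006, 0.091] R [0.0002, -0.0051, 0.0038] q [-8, 43, -32, 104, 57, 81, -51] [ 0.  0. -0.]
```

Emit:
apply_moves --travel '[[0.0,-0.04,0.005],[-0.004,-0.055,0.015],[-0.008,-0.068,0.022],[-0.012,-0.08,0.03]]' --rotation '[[0,0,0],[0,0,0],[0,0,0],[0,0,0]]' --hand '[-1,-1,-1,-1]'

```text
clock: 28.42
eef_pos: [0.5645, 0.0709, 0.0404]
ee_rot: [-165.2, 40.3, 116.0]
contact_force: [-28.9, 33.1, 8.3]
finger_gap: 0.0004
grasp_force: 19.2
```

```bash
python3 st.py .623 .03 .15; python3 rel.py "[(.59,.065,.042,0)]" side
```

```text
top fit [0.6183 0.0248 0.1963] 0.966
scene fit [0.6173 0.0216 0.1892] 0.971
both [0.6173 0.0234 0.2124] 0.967
net [(0.45, [0.622, 0.023, 0.168]), (0.97, [0.687, 0.047, 0.0])]
net [(0.82, [0.619, 0.024, 0.001]), (0.65, [0.615, 0.028, 0.166]), (0.8, [0.685, 0.045, 0.002])]
dock frame [-72.  -16.5] 0.099
28.82 [0.5643 0.0699 0.0402] [ -9.2  43.8 -32.6 103.6  55.8  80.7 -50.7] F [-28.2  30.7   6.7] gap 0.0002
(0.59, 0.065, 0.042, 0) T [-0.066, 0.112, 0.016] R [-0.0011, -0.0044, 0.0036] q [-9, 43, -32, 103, 57, 82, -51] [-0. -0. -0.]
```

```bash
sed -e 's/^C=.*/C=np.array([.6175,.0235,0]); psi=.198; ex=R.from_euler("z",psi).apply([1,0,0]); ey=R.from_euler("z",psi).apply([0,1,0]); n=ey/; s/@ex+.034/@ex+.012/; s/qside/qside2/; s/C=np/C=np/' opt2.py | sed '/^C=/!b;s/; n=-ey$//' > opt3.py; sed -i 's/range(16)/range(24)/' opt3.py; grep -n '^C=' opt3.py; python3 opt3.py
```

```text
4:C=np.array([.6175,.0235,0]); psi=.198; ex=R.from_euler("z",psi).apply([1,0,0]); ey=R.from_euler("z",psi).apply([0,1,0]); n=ey
0.014 [ 0.   0.   0.   0.  -0.   0.   0.1] [44.0, 57.0, -59.0, 86.0, 22.0, 77.0, -6.0] [ 0.6245 -0.0564  0.0339] z [-0.3   0.39 -0.87] y [ 0.95  0.19 -0.25] bodylow 0.043
0.016 [ 0.   0.   0.   0.  -0.   0.   0.1] [40.0, 51.0, -48.0, 87.0, 12.0, 71.0, 3.0] [ 0.6239 -0.0565  0.0335] z [-0.27  0.4  -0.88] y [ 0.96  0.19 -0.2 ] bodylow 0.047
0.017 [ 0.  -0.   0.   0.  -0.   0.   0.1] [34.0, 49.0, -37.0, 86.0, 5.0, 73.0, 8.0] [ 0.6244 -0.0564  0.0339] z [-0.3   0.39 -0.87] y [ 0.95  0.19 -0.25] bodylow 0.043
0.018 [ 0.   0.   0.1  0.  -0.   0.   0.1] [44.0, 54.0, -56.0, 88.0, 20.0, 72.0, -3.0] [ 0.6237 -0.0564  0.0332] z [-0.25  0.39 -0.88] y [ 0.96  0.19 -0.19] bodylow 0.049
rv [ 3.85417051 68.66745608  4.64829478]
```

Emit:
apply_moves --travel '[[0.07,0.02,-0.08],[0.16,0.02,-0.16],[0.16,-0.05,-0.4],[0.0,-0.1,-0.6],[-0.15,-0.12,-0.8],[-0.15,-0.12,-0.8]]' --rotation '[[0,0,0],[0,0,0],[0,0,0],[0,0,0],[0,0,0],[0,0,0]]' --hand '[-1,-1,-1,-1,-1,-1]'

```text
clock: 29.58
eef_pos: [0.5562, 0.1394, 0.1881]
ee_rot: [-166.3, 42.1, 114.9]
contact_force: [0.7, 0.3, -0.4]
finger_gap: 0.0005
grasp_force: 0.0
```

```bash
sed 's/qside.npy/qside2.npy/' rel.py > rel2.py; python3 rel2.py "[(.49,.06,.26,0),(.50,-.06,.26,0),(.57,-.14,.2,0),(.622,-.11,.04,0),(.624,-.06,.04,0),(.624,-.04,.04,0)]" side
```

```text
29.57 [0.5562 0.1394 0.1881] [-13.7  35.4 -36.   95.5  48.6  94.2 -44.9] F [ 0.7  0.3 -0.4] gap 0.0005
(0.49, 0.06, 0.26, 0) T [-0.405, -0.482, -0.004] R [0.0141, 0.1947, 0.0104] q [36, 23, -44, 98, -10, 81, 3] [ 0.  0. -0.]
(0.5, -0.06, 0.26, 0) T [-0.825, -0.593, 0.413] R [0.0141, 0.1947, 0.0104] q [43, 25, -41, 93, -6, 87, 11] [-0.  0. -0.]
(0.57, -0.14, 0.2, 0) T [-1.002, -0.314, 0.926] R [0.0141, 0.1947, 0.0104] q [42, 37, -38, 83, 0, 88, 14] [-0.  0.  0.]
(0.622, -0.11, 0.04, 0) T [-0.446, 0.112, 1.414] R [0.0141, 0.1947, 0.0104] q [36, 49, -35, 83, 5, 76, 12] [-0. -0.  0.]
(0.624, -0.06, 0.04, 0) T [-0.281, 0.188, 1.242] R [0.0141, 0.1947, 0.0104] q [33, 48, -36, 85, 4, 73, 9] [ 0. -0.  0.]
(0.624, -0.04, 0.04, 0) T [-0.213, 0.215, 1.173] R [0.0141, 0.1947, 0.0104] q [32, 48, -36, 86, 3, 72, 8] [ 0. -0.  0.]
```

Emit:
apply_moves --travel '[[-0.15,-0.2,-0.05],[-0.3,-0.38,-0.05],[-0.405,-0.48,-0.01],[-0.5,-0.51,0.1],[-0.6,-0.54,0.2],[-0.7,-0.57,0.3],[-0.825,-0.593,0.413],[-0.88,-0.5,0.58],[-0.94,-0.4,0.76],[-1,-0.314,0.926],[-1,-0.314,0.926]]' --rotation '[[0.001,0.02,0.001],[0.003,0.045,0.002],[0.005,0.07,0.003],[0.007,0.097,0.005],[0.009,0.122,0.006],[0.011,0.15,0.008],[0.013,0.175,0.009],[0.014,0.195,0.01],[0.014,0.195,0.01],[0.014,0.195,0.01],[0.014,0.195,0.01]]' --hand '[-1,-1,-1,-1,-1,-1,-1,-1,-1,-1,-1]'

```text
clock: 30.95
eef_pos: [0.5678, -0.1445, 0.1927]
ee_rot: [-163.2, -25.5, 93.8]
contact_force: [-0.8, -0.1, -0.4]
finger_gap: 0.0003
grasp_force: 0.0
```

```bash
python3 st.py .617 .0235 .19; python3 rel2.py "[(.60,-.13,.1,0),(.613,-.10,.042,0),(.613,-.06,.042,0),(.615,-.045,.042,0),(.617,-.035,.043,0),(.619,-.025,.043,0)]" side
```

```text
top fit [0.6195 0.028  0.1569] 0.969
scene fit [0.6176 0.0256 0.1735] 0.966
both [0.6193 0.0268 0.1826] 0.964
net [(0.84, [0.622, 0.027, -0.002]), (0.64, [0.619, 0.024, 0.166]), (0.74, [0.689, 0.043, -0.001])]
net [(0.62, [0.619, 0.027, 0.004]), (0.55, [0.618, 0.028, 0.164]), (0.68, [0.682, 0.047, 0.001])]
dock frame [-69.7 -13.4] 0.07
31.35 [ 0.5683 -0.1408  0.1975] [ 40.9  38.6 -36.6  81.3   1.3  88.4  14.2] F [-0.4 -0.2  1. ] gap 0.0004
(0.6, -0.13, 0.1, 0) T [-0.171, 0.285, 0.394] R [-0.0013, 0.0002, -0.0001] q [39, 44, -36, 84, 3, 80, 13] [ 0. -0.  0.]
(0.613, -0.1, 0.042, 0) T [-0.164, 0.449, 0.683] R [-0.0013, 0.0002, -0.0001] q [36, 48, -35, 85, 4, 75, 12] [ 0. -0.  0.]
(0.613, -0.06, 0.042, 0) T [0.016, 0.488, 0.761] R [-0.0013, 0.0002, -0.0001] q [34, 47, -36, 87, 3, 72, 9] [ 0. -0.  0.]
(0.615, -0.045, 0.042, 0) T [0.083, 0.512, 0.787] R [-0.0013, 0.0002, -0.0001] q [33, 47, -36, 87, 3, 72, 8] [ 0. -0.  0.]
(0.617, -0.035, 0.043, 0) T [0.129, 0.53, 0.799] R [-0.0013, 0.0002, -0.0001] q [32, 47, -36, 87, 3, 72, 7] [-0. -0.  0.]
(0.619, -0.025, 0.043, 0) T [0.174, 0.549, 0.815] R [-0.0013, 0.0002, -0.0001] q [31, 47, -36, 87, 3, 71, 7] [-0. -0.  0.]
```

Emit:
apply_moves --travel '[[-0.09,0.14,0.2],[-0.171,0.285,0.394],[-0.165,0.37,0.54],[-0.16,0.449,0.683],[-0.07,0.468,0.722],[0.016,0.488,0.761],[0.083,0.512,0.787],[0.11,0.52,0.793],[0.129,0.53,0.799],[0.15,0.54,0.807],[0.174,0.549,0.815],[0.19,0.555,0.82]]' --rotation '[[0,0,0],[0,0,0],[0,0,0],[0,0,0],[0,0,0],[0,0,0],[0,0,0],[0,0,0],[0,0,0],[0,0,0],[0,0,0],[0,0,0]]' --hand '[-1,-1,-1,-1,-1,-1,-1,-1,-1,-1,-1,-1]'

```text
clock: 32.85
eef_pos: [0.6209, -0.031, 0.0418]
ee_rot: [-163.6, -24.7, 94.0]
contact_force: [0.6, -12.3, 3.9]
finger_gap: 0.0006
grasp_force: 6.4
```

```bash
python3 st.py .62 .035 .15; python3 rel2.py "[(.615,-.045,.042,0),(.621,-.012,.043,0)]" side
```

```text
top fit [0.621  0.0357 0.1789] 0.966
scene fit [0.6207 0.034  0.2035] 0.961
both [0.6216 0.0358 0.1896] 0.957
net [(0.87, [0.623, 0.035, 0.0]), (0.87, [0.687, 0.048, -0.004])]
net [(0.61, [0.624, 0.036, 0.001]), (0.54, [0.373, 0.433, -0.005]), (0.79, [0.685, 0.046, 0.0])]
dock frame [-66.3  -4.8] 0.077
33.25 [ 0.6211 -0.03    0.0418] [ 30.2  49.1 -35.2  84.7   3.8  72.2   6.7] F [  0.7 -11.7   2.8] gap 0.0003
(0.615, -0.045, 0.042, 0) T [-0.066, -0.043, -0.02] R [-0.0008, 0.0015, -0.0013] q [32, 47, -36, 87, 3, 72, 8] [ 0.  0. -0.]
(0.621, -0.012, 0.043, 0) T [0.084, 0.014, 0.029] R [-0.0008, 0.0015, -0.0013] q [30, 47, -36, 87, 3, 71, 6] [-0. -0.  0.]
```

Emit:
apply_moves --travel '[[0.018,0.005,0.007],[0.033,0.01,0.013],[0.033,0.01,0.013]]' --rotation '[[0,0,0],[0,0,0],[0,0,0]]' --hand '[-1,-1,-1]'

```text
clock: 33.62
eef_pos: [0.622, -0.0228, 0.0418]
ee_rot: [-163.7, -24.8, 94.0]
contact_force: [0.9, -10.8, 2.0]
finger_gap: 0.0002
grasp_force: 5.7
```

```bash
python3 st.py .62 .04 .18; sed 's/fk(np.load("qside2.npy"),P,S)\[1\]/fk(qT,P,S)[1]/' rel2.py > rel3.py; python3 rel3.py "[(.60,-.09,.06,8),(.52,-.11,.24,8),(.47,-.02,.22,8),(.53,.02,.08,8)]" side
```

```text
top fit [0.6211 0.0437 0.2089] 0.961
scene fit [0.6198 0.0428 0.2486] 0.958
both [0.6209 0.0439 0.2119] 0.956
net [(0.68, [0.62, 0.043, -0.003]), (0.46, [0.624, 0.04, 0.168]), (0.62, [0.688, 0.05, -0.003])]
net [(0.88, [0.62, 0.041, 0.002]), (0.52, [0.618, 0.044, 0.164]), (0.75, [0.683, 0.046, 0.002])]
dock frame [-66.1   3.4] 0.099
34.02 [ 0.622  -0.0228  0.0418] [ 29.8  49.  -35.3  84.8   3.7  71.9   6.2] F [  1.  -11.5   2.7] gap 0.0012
(0.6, -0.09, 0.06, 8) T [-0.259, -0.19, -0.174] R [0.0337, -0.2049, -0.2308] q [26, 31, -47, 128, 92, 51, 11] [0. 0. 0.]
(0.52, -0.11, 0.24, 8) T [0.053, -0.817, -0.873] R [0.0337, -0.2049, -0.2308] q [31, 0, -42, 128, 52, 38, 52] [ 0.   0.  -0.1]
(0.47, -0.02, 0.22, 8) T [0.435, -0.946, -0.537] R [0.0337, -0.2049, -0.2308] q [24, -2, -50, 133, 51, 44, 38] [-0. -0.  0.]
(0.53, 0.02, 0.08, 8) T [0.303, -0.446, 0.057] R [0.0337, -0.2049, -0.2308] q [9, 24, -46, 133, 80, 54, 4] [ 0. -0.  0.]
```

Emit:
apply_moves --travel '[[-0.23,-0.08,-0.07],[-0.23,-0.2,-0.2],[-0.1,-0.5,-0.55],[0.053,-0.817,-0.873],[0.053,-0.817,-0.873],[0.1,-0.83,-0.83],[0.15,-0.85,-0.79],[0.2,-0.87,-0.75],[0.25,-0.88,-0.7],[0.3,-0.9,-0.65],[0.36,-0.92,-0.6],[0.435,-0.946,-0.537]]' --rotation '[[0,0,0],[0,0,0],[0.001,-0.01,-0.01],[0.003,-0.02,-0.022],[0.006,-0.04,-0.045],[0.01,-0.06,-0.067],[0.013,-0.08,-0.09],[0.016,-0.1,-0.112],[0.02,-0.12,-0.135],[0.023,-0.14,-0.157],[0.026,-0.16,-0.18],[0.03,-0.18,-0.203]]' --hand '[-1,-1,-1,-1,-1,-1,-1,-1,-1,-1,-1,-1]'

```text
clock: 35.52
eef_pos: [0.469, -0.0135, 0.222]
ee_rot: [-156.2, 19.1, -177.8]
contact_force: [1.1, 0.7, 0.7]
finger_gap: 0.0008
grasp_force: 0.0
```

```bash
python3 st.py .62 .043 .2; python3 rel3.py "[(.49,-.01,.2,12),(.53,.02,.08,12),(.555,.03,.037,12),(.575,.0345,.038,12),(.595,.037,.04,11)]" side
```

```text
top fit [0.6198 0.0428 0.2017] 0.96
scene fit [0.6198 0.0404 0.2329] 0.962
both [0.62   0.0426 0.2487] 0.955
net [(0.73, [0.623, 0.044, -0.001]), (0.6, [0.624, 0.039, 0.168]), (0.63, [0.687, 0.048, 0.001])]
net [(0.64, [0.619, 0.04, 0.0]), (0.47, [0.619, 0.047, 0.167]), (0.73, [0.684, 0.043, 0.001])]
dock frame [-67.2   2.2] 0.136
35.92 [ 0.4699 -0.0151  0.2217] [ 29.2   4.7 -54.4 123.6  41.9  54.2  37.4] F [0.8 0.2 0. ] gap 0.0002
(0.49, -0.01, 0.2, 12) T [-0.061, 0.075, 0.115] R [0.0024, -0.0328, -0.0405] q [28, 2, -56, 133, 58, 43, 34] [0. 0. 0.]
(0.53, 0.02, 0.08, 12) T [-0.06, 0.461, 0.638] R [0.0024, -0.0328, -0.0405] q [14, 25, -51, 134, 83, 54, 5] [ 0. -0.  0.]
(0.555, 0.03, 0.037, 12) T [-0.11, 0.601, 0.843] R [0.0024, -0.0328, -0.0405] q [11, 32, -48, 132, 90, 57, 0] [-0. -0.  0.]
(0.575, 0.0345, 0.038, 12) T [-0.206, 0.63, 0.861] R [0.0024, -0.0328, -0.0405] q [11, 33, -48, 130, 89, 57, 2] [-0. -0. -0.]
(0.595, 0.037, 0.04, 11) T [-0.304, 0.648, 0.878] R [0.0034, -0.0316, -0.0382] q [11, 34, -47, 127, 88, 58, 4] [-0. -0. -0.]
```

Emit:
apply_moves --travel '[[-0.03,0.04,0.06],[-0.061,0.075,0.115],[-0.06,0.2,0.29],[-0.06,0.33,0.46],[-0.06,0.461,0.638],[-0.08,0.53,0.74],[-0.11,0.601,0.843],[-0.16,0.615,0.852],[-0.206,0.63,0.861],[-0.24,0.636,0.867],[-0.272,0.642,0.872],[-0.304,0.648,0.878]]' --rotation '[[0.001,-0.015,-0.02],[0.002,-0.033,-0.04],[0.0024,-0.0328,-0.0405],[0.0024,-0.0328,-0.0405],[0.0024,-0.0328,-0.0405],[0.0024,-0.0328,-0.0405],[0.0024,-0.0328,-0.0405],[0.0024,-0.0328,-0.0405],[0.0024,-0.0328,-0.0405],[0.0028,-0.0324,-0.0398],[0.0031,-0.032,-0.039],[0.0034,-0.0316,-0.0382]]' --hand '[-1,-1,-1,-1,-1,-1,-1,-1,-1,-1,-1,-1]'

```text
clock: 37.42
eef_pos: [0.5894, 0.0367, 0.0383]
ee_rot: [-148.5, 22.2, -159.6]
contact_force: [-10.1, 0.8, -1.5]
finger_gap: 0.0004
grasp_force: 5.1
```

```bash
python3 st.py .63 .043 .15; python3 rel3.py "[(.595,.037,.04,11),(.61,.038,.042,10),(.625,.04,.044,9.5)]" side
```

```text
top fit [0.6367 0.0432 0.1652] 0.949
scene fit [0.6326 0.0414 0.2047] 0.957
both [0.6341 0.0427 0.1942] 0.941
net [(0.6, [0.634, 0.041, -0.002]), (0.76, [0.637, 0.041, 0.167]), (0.95, [0.686, 0.05, -0.001])]
net [(0.87, [0.634, 0.043, 0.002]), (0.51, [0.633, 0.045, 0.167]), (0.57, [0.688, 0.046, 0.001])]
dock frame [-53.2   0.7] 0.081
37.83 [0.5902 0.0369 0.0383] [ 10.3  36.3 -46.  125.3  89.3  58.2   4.4] F [-7.   1.2 -1.7] gap 0.0004
(0.595, 0.037, 0.04, 11) T [-0.024, -0.006, 0.005] R [0.0003, -0.0009, 0.0006] q [11, 34, -47, 127, 88, 58, 4] [ 0.  0. -0.]
(0.61, 0.038, 0.042, 10) T [-0.094, -0.015, 0.031] R [0.0013, 0.0005, 0.0028] q [11, 35, -46, 125, 87, 58, 6] [-0. -0. -0.]
(0.625, 0.04, 0.044, 9.5) T [-0.167, -0.019, 0.056] R [0.0019, 0.0012, 0.0039] q [10, 36, -46, 122, 86, 59, 7] [-0. -0. -0.]
```

Emit:
apply_moves --travel '[[-0.023,-0.003,0.009],[-0.047,-0.006,0.017],[-0.07,-0.009,0.026],[-0.095,-0.01,0.034],[-0.12,-0.012,0.043]]' --rotation '[[0.0003,0.0005,0.0007],[0.0006,0.001,0.0014],[0.001,0.0014,0.0022],[0.0013,0.0017,0.0027],[0.0016,0.0021,0.0033]]' --hand '[-1,-1,-1,-1,-1]'

```text
clock: 38.45
eef_pos: [0.6146, 0.0394, 0.0419]
ee_rot: [-148.5, 22.2, -161.1]
contact_force: [-11.9, 0.8, 0.3]
finger_gap: 0.0003
grasp_force: 5.6
```

```bash
python3 st.py .655 .044 .13; python3 rel3.py "[(.62,.0395,.043,9.7),(.635,.043,.045,9.5),(.65,.045,.046,9.5)]" side
```

```text
top fit [0.6636 0.0441 0.1087] 0.944
scene fit [0.6585 0.0398 0.1635] 0.967
both [0.6614 0.0439 0.1264] 0.938
net [(0.93, [0.656, 0.043, 0.001]), (0.57, [0.667, 0.042, 0.172]), (0.81, [0.689, 0.049, -0.001])]
net [(0.73, [0.656, 0.044, 0.005]), (0.62, [0.659, 0.05, 0.163])]
dock frame [-25.9  -1.1] 0.013
38.85 [0.6152 0.0395 0.0421] [  9.9  37.5 -45.5 121.5  87.5  59.    6.9] F [-9.4  0.7 -1.5] gap 0.0006
(0.62, 0.0395, 0.043, 9.7) T [-0.023, -0.004, 0.008] R [0.0, -0.0012, 0.0002] q [10, 35, -46, 123, 87, 59, 7] [ 0.  0. -0.]
(0.635, 0.043, 0.045, 9.5) T [-0.097, -0.001, 0.028] R [0.0002, -0.001, 0.0006] q [10, 36, -46, 121, 86, 59, 8] [-0. -0. -0.]
(0.65, 0.045, 0.046, 9.5) T [-0.168, -0.001, 0.056] R [0.0002, -0.001, 0.0006] q [10, 37, -46, 119, 86, 59, 10] [-0. -0. -0.]
```

Emit:
apply_moves --travel '[[-0.024,-0.003,0.01],[-0.048,-0.006,0.02],[-0.072,-0.008,0.03],[-0.096,-0.01,0.04],[-0.12,-0.012,0.05],[-0.14,-0.014,0.058]]' --rotation '[[0,0,0],[0,0,0],[0,0,0],[0,0,0],[0,0,0],[0,0,0]]' --hand '[-1,-1,-1,-1,-1,-1]'

```text
clock: 39.6
eef_pos: [0.6425, 0.0401, 0.0444]
ee_rot: [-148.5, 22.0, -161.3]
contact_force: [-26.1, -0.2, 7.5]
finger_gap: 0.0004
grasp_force: 13.0
```

```bash
python3 st.py .685 .047 .11; python3 rel3.py "[(.65,.0435,.043,9.5),(.655,.044,.043,9.5)]" side
```

```text
top fit [0.6931 0.0436 0.0732] 0.951
scene fit [0.6833 0.0393 0.1596] 0.88
both [0.689  0.0438 0.0729] 0.895
net [(0.96, [0.682, 0.042, 0.0]), (0.65, [0.695, 0.039, 0.169]), (0.58, [0.686, 0.047, -0.004])]
net [(0.86, [0.68, 0.042, 0.003])]
dock frame [ 1.5 -4.4] -0.04
40.0 [0.6423 0.0401 0.0443] [ 10.   38.7 -44.9 117.9  86.6  59.2  10.3] F [-18.9   0.4   5.4] gap 0.0003
(0.65, 0.0435, 0.043, 9.5) T [-0.036, 0.015, 0.016] R [-0.0, -0.0018, 0.0008] q [10, 37, -45, 119, 86, 59, 9] [ 0.  0. -0.]
(0.655, 0.044, 0.043, 9.5) T [-0.059, 0.015, 0.027] R [-0.0, -0.0018, 0.0008] q [10, 37, -45, 119, 86, 59, 10] [-0. -0. -0.]
```

Emit:
apply_moves --travel '[[0.05,0,-0.025],[0.1,0,-0.05],[0.12,-0.07,-0.02],[0.145,-0.13,0.012],[0.11,-0.134,0.03],[0.08,-0.137,0.045],[0.055,-0.139,0.057],[0.035,-0.14,0.066],[0.018,-0.141,0.074],[0.005,-0.142,0.08]]' --rotation '[[0,0,0],[0,0,0],[0,0,0],[0,0,0],[0,0,0],[0,0,0],[0,0,0],[0,0,0],[0,0,0],[0,0,0]]' --hand '[-1,-1,-1,-1,-1,-1,-1,-1,-1,-1]'

```text
clock: 41.25
eef_pos: [0.645, 0.0074, 0.0438]
ee_rot: [-148.2, 21.4, -161.5]
contact_force: [-52.6, 0.4, 33.2]
finger_gap: 0.0003
grasp_force: 26.1
```

```bash
python3 st.py .685 .047 .11; python3 rel3.py "[(.65,.013,.043,9.5)]" side
```

```text
top fit [0.6899 0.0452 0.1292] 0.888
scene fit [0.6809 0.0392 0.1486] 0.928
both [0.6828 0.043  0.129 ] 0.884
net [(0.9, [0.684, 0.043, -0.004]), (0.63, [0.686, 0.038, 0.167]), (0.62, [0.688, 0.049, -0.001])]
net [(0.77, [0.683, 0.041, 0.003]), (0.53, [0.683, 0.045, 0.162])]
dock frame [-4.7 -4.5] 0.016
41.65 [0.6449 0.0075 0.0435] [ 13.   38.2 -44.1 118.5  87.5  57.4  12.3] F [-46.1  -0.5  26.5] gap 0.0004
(0.65, 0.013, 0.043, 9.5) T [-0.03, 0.023, 0.003] R [-0.0009, -0.0034, 0.0012] q [13, 36, -45, 120, 88, 57, 10] [0. 0. 0.]
```

Emit:
apply_moves --travel '[[0.06,0,-0.03],[0.12,0,-0.06],[0.2,0,-0.12],[0.3,0,-0.25],[0.4,0,-0.45],[0.45,0,-0.6],[0.45,0,-0.6]]' --rotation '[[0,0,0],[0,0,0],[0,0,0],[0,0,0],[0,0,0],[0,0,0],[0,0,0]]' --hand '[-1,-1,-1,-1,-1,-1,-1]'

```text
clock: 42.52
eef_pos: [0.5229, 0.0317, 0.1086]
ee_rot: [-148.3, 22.8, -160.8]
contact_force: [0.7, 0.2, 0.4]
finger_gap: 0.0008
grasp_force: 0.0
```

```bash
python3 - <<'E'
from clr import *
a=[]
def seg(f,cr,x0,y0,pts,col):
    u=((proj(f,np.array(pts))-[x0,y0])*6).astype(int); cv2.polylines(cr,[u],False,col,1)
D=np.array([.687,.048,0])
T,Sc=imaging.grab_frame('top'),imaging.grab_frame('scene')
for f in (T,Sc):
    print(fit([f],[.687,.046,.113]),[(round(d['p'],2),np.round(d['xyz'],3).tolist()) for t in('crate','crate_handle','dock') for d in spotter.landmark_of(f,t)[:1]])
    u=proj(f,[.69,.045,.06])[0].astype(int); x0,y0=u[0]-33,u[1]-48
    cr=cv2.resize(f['pixels'][y0:y0+96,x0:x0+66],None,fx=6,fy=6,interpolation=2); cr=cv2.convertScaleAbs(cr,alpha=1.3,beta=15)
    b=box(D,.113,(-.045,-.065,0),(.045,.065,.165)); seg(f,cr,x0,y0,b[[0,1,2,3,0]],(0,255,0)); seg(f,cr,x0,y0,b[[4,5,6,7,4]],(0,255,0))
    a.append(cr)
cv2.imwrite('pics/z8.png',np.hstack(a)); print(s['contact_force'],s['eef_pos'])
E
```

```text
(array([0.684281  , 0.04436155, 0.14163618]), np.float64(0.9764844209288653)) [(0.85, [0.686, 0.042, 0.002]), (0.46, [0.683, 0.046, 0.163])]
(array([0.68010589, 0.0387446 , 0.14709955]), np.float64(0.9285129604365621)) [(0.74, [0.684, 0.043, -0.003]), (0.75, [0.687, 0.042, 0.166]), (0.97, [0.687, 0.048, -0.001])]
[0.69905243 0.21762231 0.43685086] [0.52292209 0.03169163 0.10861399]
```

View pics/z8.png

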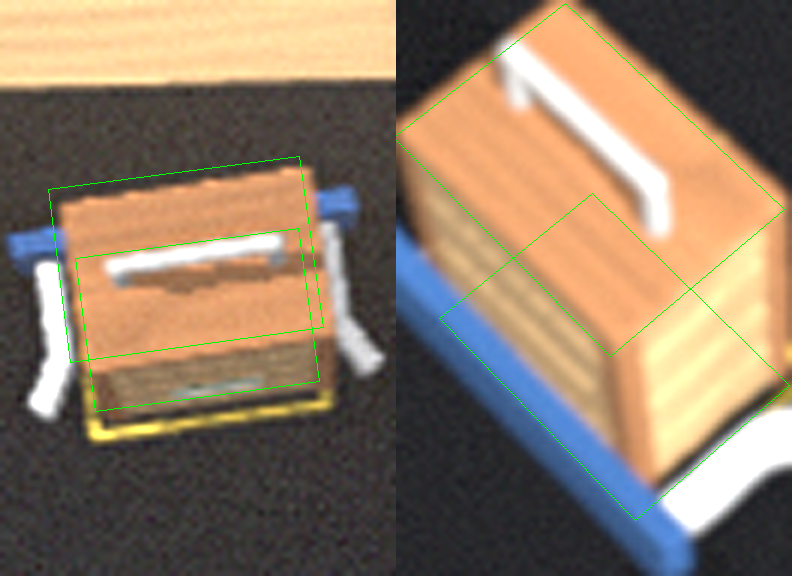

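The crate stands between the rails against the blue stop (right crop (540,400)). The lid edges slope about 0.03 rad more than the stop, so I'll give one gentle squaring push near centre.

```bash
python3 rel3.py "[(.59,.03,.05,9.5),(.625,.036,.04,9.5),(.642,.038,.04,9.5),(.65,.038,.041,9.5)]" side
```

```text
42.92 [0.5224 0.0296 0.106 ] [ 13.9  24.2 -51.9 130.8  78.2  56.6   8.2] F [ 0.5  0.2 -0. ] gap 0.0001
(0.59, 0.03, 0.05, 9.5) T [-0.189, 0.108, 0.381] R [0.0, -0.0002, 0.0004] q [12, 33, -48, 127, 86, 58, 5] [-0. -0.  0.]
(0.625, 0.036, 0.04, 9.5) T [-0.331, 0.143, 0.493] R [0.0, -0.0002, 0.0004] q [11, 36, -47, 123, 87, 59, 7] [-0. -0.  0.]
(0.642, 0.038, 0.04, 9.5) T [-0.409, 0.144, 0.53] R [0.0, -0.0002, 0.0004] q [11, 37, -46, 121, 87, 59, 8] [-0. -0. -0.]
(0.65, 0.038, 0.041, 9.5) T [-0.446, 0.138, 0.545] R [0.0, -0.0002, 0.0004] q [11, 37, -46, 120, 87, 59, 9] [-0. -0. -0.]
```

Emit:
apply_moves --travel '[[-0.06,0.04,0.13],[-0.12,0.075,0.25],[-0.189,0.108,0.381],[-0.26,0.125,0.437],[-0.331,0.143,0.493],[-0.37,0.144,0.512],[-0.409,0.144,0.53],[-0.428,0.141,0.537],[-0.446,0.138,0.545],[-0.455,0.137,0.55]]' --rotation '[[0,0,0],[0,0,0],[0,0,0],[0,0,0],[0,0,0],[0,0,0],[0,0,0],[0,0,0],[0,0,0],[0,0,0]]' --hand '[-1,-1,-1,-1,-1,-1,-1,-1,-1,-1]'

```text
clock: 44.18
eef_pos: [0.6418, 0.0389, 0.0399]
ee_rot: [-148.5, 21.8, -161.1]
contact_force: [-38.1, 4.0, 22.7]
finger_gap: 0.0
grasp_force: 18.7
```

Emit:
apply_moves --travel '[[0.06,0,-0.03],[0.12,0,-0.06],[0.2,0,-0.12],[0.3,0,-0.25],[0.4,0,-0.45],[0.45,0,-0.6],[0.45,0,-0.6]]' --rotation '[[0,0,0],[0,0,0],[0,0,0],[0,0,0],[0,0,0],[0,0,0],[0,0,0]]' --hand '[-1,-1,-1,-1,-1,-1,-1]'

```text
clock: 45.05
eef_pos: [0.516, 0.059, 0.1036]
ee_rot: [-148.3, 22.8, -160.8]
contact_force: [0.7, 0.3, -0.4]
finger_gap: 0.0005
grasp_force: 0.0
```

```bash
python3 - <<'E'
from h import *
for c in ('top','scene','top','scene'):
    f=imaging.grab_frame(c)
    print(c,fit([f],[.687,.046,.113]),[(t,np.round(d['xyz'],3).tolist()) for t in('crate','crate_handle','dock') for d in spotter.landmark_of(f,t)[:1]])
    h=cv2.cvtColor(f['pixels'],cv2.COLOR_BGR2HSV); u=proj(f,[.687,.045,.19])[0].astype(int)
    m=cv2.inRange(h,(0,0,185),(180,50,255)); roi=np.zeros_like(m); cv2.circle(roi,tuple(map(int,u)),22 if c=='top' else 26,255,-1); m&=roi
    n,l,st,_=cv2.connectedComponentsWithStats(m); k=1+np.argmax(st[1:,4]); v,x=np.nonzero(l==k); Q=unproj(f,np.c_[x,v],.2)[:,:2]
    d=np.linalg.svd(Q-Q.mean(0),full_matrices=False)[2][0]; print(' handle yaw',np.arctan(-d[0]/d[1]).round(3),Q.mean(0).round(4),len(Q))
s=readout.read_state(); print(s['clock'],s['eef_pos'],s['contact_force'])
E
```

```text
top (array([0.6857936 , 0.04425604, 0.13219624]), np.float64(0.9792161520190024)) [('crate', [0.683, 0.042, 0.006]), ('crate_handle', [0.684, 0.044, 0.164])]
 handle yaw 0.123 [0.6852 0.0426] 40
scene (array([0.67910924, 0.03924321, 0.12597621]), np.float64(0.9285517241379311)) [('crate', [0.684, 0.043, 0.0]), ('crate_handle', [0.687, 0.04, 0.167]), ('dock', [0.688, 0.048, -0.0])]
 handle yaw 0.075 [0.6835 0.0499] 134
top (array([0.68530591, 0.04469048, 0.13260547]), np.float64(0.9767164179104477)) [('crate', [0.684, 0.044, 0.004]), ('crate_handle', [0.684, 0.048, 0.166])]
 handle yaw 0.12 [0.685  0.0436] 37
scene (array([0.68031798, 0.04042795, 0.0979821 ]), np.float64(0.9249174917491749)) [('crate', [0.685, 0.045, -0.003]), ('crate_handle', [0.686, 0.043, 0.169]), ('dock', [0.685, 0.049, 0.001])]
 handle yaw 0.073 [0.6836 0.0501] 136
45.85 [0.51593802 0.0578942  0.10165358] [-0.29692292  0.85219866  0.02975819]
```

```bash
python3 -c "
from workcell import bot; print(bot.hand_in())"
```

```text
the job is handed in; nothing more can be done
None
```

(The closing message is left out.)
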